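Box the ammonite from behind the bottle and the tin

ROBOT

A 7-joint arm with a two-finger parallel gripper is mounted at the origin on the work surface. World frame = base frame: x ahead of the robot, y to its left, z up, the work surface at z = 0. Lengths are in m, angles in degrees, forces in N, time in s.
With the tool pointing down it reaches from about 0.425 to 0.925 m from the base axis. Payload 6.8 kg.
Tool frame: the origin (TCP) lies at the very end of the fingers, on their centre line; the grasp point (between the pads) lies 19 mm behind it; z points along the fingers, x is the direction in which the jaws open and shut, and the axes are right-handed (so a half turn about z gives the same grasp; the last joint's range is limited). The gripper opens to 85 mm and grips with 20 to 120 N. Pads are 22 mm wide; open, the fingers measure 114 mm over their backs; the gripper's body (76 mm by 85 mm) begins 54 mm behind the grasp point. The pads swing forward as they close: fully open they stand 13 mm farther back than shut.
Start: joints at [-73.631, 27.33, 1.283, 89.118, -0.659, 63.558, -4.761], TCP at [0.259, 0.623, 0.231] pointing down, gripper open.
Joint ranges: [-169.35, 169.35], [-19.33, 120.38], [-80.79, 83.38], [13.8, 139.57], [-78.32, 258.32], [9.67, 109.79], [-169.56, 169.56]. Speed limits (degrees/s): [136.94, 136.94, 180, 180, 180, 180, 180].

INTERFACE

Orientations are given as [roll, pitch, yaw] about the fixed x, y, z axes, in that order (R = Rz(yaw) Ry(pitch) Rx(roll)).
In Python, from station import state, read_camera, camera_model, sign_off gives the robot as it stands.
- The arm moves only by the tool step_arm, never from a script. Its argument "steps" is a list of rows, each an object with "delta_pos": the shift along the tool's x, y, z in m, a list of three; "angular": the turn, a rotation vector about the tool's x, y, z in rad, a list of three; "grip": the opening in per cent of the stroke, from 0 (shut) to 100 (fully open). A call has 1 to 10 rows; each row is the pose to reach, as a shift and turn from the pose commanded when the call began, along the tool's axes at that moment; what a row does not reach only later rows make up. A row lasts 1/12 s, in which the tool goes at most 41.7 mm and 7.16 degrees, less where a joint would pass 70% of its speed; a pose out of reach is approached as far as the arm can. A call with a gripper value outside its range is refused whole. The fingers move at their own pace and stop on an object; the grip force is fixed at half the most. Time passes only in rows, so rows that repeat a pose let the fingers close. It gives the time, the measured TCP pose, the force and the opening at its end, in the units of the state.
- state(): the state, without advancing time (a new reading comes with each control period).
- read_camera(name): name is "scene" or "top" or "wrist"; returns the picture (420x560x3 uint8, blue, green, red); there is no depth.
- camera_model(name): a dict with "intrinsics" (3x3 intrinsics, pixels), "extrinsics" (4x4, takes a point from camera to world coordinates). Camera axes: x right, y up, looking along -z (the intrinsics and any distortion apply to the point x, -y, -z); pixel columns grow to the right and rows downward; lengths in m; the calibration is good to about 2 mm. A picture is of the moment at which its call begins: read the wrist's pose just before it. camera_model takes no time and is no camera call; for the wrist camera it gives the pose at the moment of the call.
- sign_off(): hands the job in, once; it reports no verdict.
The state is a dict: "clock": time; "joint_pos": joint angles; "joint_velocities": joint speeds; "joint_efforts": joint torques, N m; "tool_pos": TCP position; "tcp_rot": TCP orientation; "force": force on the tool from outside, world axes, zero at the start; "ft_torque": the same for the moment, N m; "width": finger opening in m.
Only numpy, scipy, OpenCV 4.12 (cv2) and the standard library are available. Lean on these libraries where they do the work, as an engineer would, in place of code of your own. Each camera call takes 0.05 s, during which the arm holds its last target.

TASK

The ammonite stands on the wooden stand behind the amber bottle and the aluminium tin: move those two aside and stand both upright on the grey felt mat, then fetch the ammonite and lay it in the deep bay of the open pine specimen box (on the raised cork of the other bay it would stick up above the fill line) and close the box with its loose lid, fully seated. Only then put the bottle and the tin back upright on the stand, each exactly where it stood before. Leave the other two specimens on the stand where they are.

Things in the scene. Friction and masses are not known exactly. Their poses are not given: they have to be found in the camera images.
- bottle_mid (a point): Amber glass bottle with clear glass stopper, one rigid piece, 160 g: round body 48 mm across up to 56 mm height, then shoulder, 24 mm neck (lip 30) and stopper, 92 mm high in all. The point is on its axis, 46 mm above its underside; z up. Stands on one of the stand's two cork discs, the tin on the other, either way round.
- tin_mid (a point): Dented round aluminium collecting tin with closed cap, one rigid piece, 110 g: body 52 mm across up to 50 mm height, then a 46 mm wide cap, 68 mm high in all. The point is on its axis at half height, 34 mm above its underside; z is up along the axis. Stands on the other cork disc of the stand.
- ammonite_mid (a point): Ammonite fossil lying flat: round grey-brown stone with a spiral ridge on top, 50 mm across, 28 mm high, 100 g. The point is on its axis, 14 mm above its underside; z up. At the start in the middle of the stand, about 55 mm behind (farther from the robot than) the line of bottle and tin, which leave no room for a gripper's body over it.
- lid_handle (a point): Loose pine lid, 150 g, on the desk right way up: board 134 (x) x 154 (y) x 8 mm, below it a plug 110 x 130 mm, 5 mm deep; on top in the middle an upright bar handle 14 mm thick (x), 50 long (y), 30 high. The point is on the handle's centre line, 9 mm below its top, 21 mm above the board, 34 mm above the plug's underside. Axes as the box's; fits either way round.
- box: Open pine specimen box, fixed, 134 (x) x 154 (y) x 50 mm high, walls 7. Origin: centre of underside. Inside, y 0 to +70 mm is the empty deep bay, paper floor at 8 mm height; y -70 to 0 is raised cork at 30 mm with 3 pinned beetles. Fill line at 45 mm height. Seated, the lid's plug reaches down to it with 5 mm play all round, its board on the rim, lid_handle 79 mm above the box's underside.
- mat: Grey felt mat, fixed flat on the desk, 134 mm (x) by 200 mm (y), 3 mm thick: the side area, with room for bottle and tin side by side along y. Origin: centre of its underside. Mat, box and lid may change places with each other (left, right, or in front of the stand).
- stand: Low wooden stand, fixed: board 134 (x) x 290 (y) x 10 mm thick; x points away from the robot; a 26 mm high strip along the far edge, 16 mm strips along the short sides. Origin: centre of underside. Two cork discs 62 mm across at x = -30, y = +55 and -55 mm are where bottle and tin stand; the ammonite lies near x = +25, y = 0.
- trilobite: Other specimen, to be left alone: oblong stone 50 by 34 mm, ridged on top, 15 mm high, on one far corner of the stand (x = +30 mm, y = +105 or -105 mm of it). Origin: centre of its underside.
- geode: Other specimen, to be left alone: small pale domed stone 40 mm across, 22 mm high, on the other far corner of the stand. Origin: centre of its underside.
Not all that is in view belongs to the job. Leave any pink, turquoise or yellow look-alike of the part that bears ammonite_mid alone.

How it is judged:
By the outcome, as a careful person would: the job done as asked, in the order asked, and still so for the second after the job is handed in, with the robot touching nothing.
It also fails if it takes over 131 s, if anything falls off the work surface, if the arm or the gripper's body presses on something with over 40 N, if the wrist force passes 120 N, or if a joint passes its speed limit or range.

## Working session

There is one attempt and no reset: what is moved stays moved. The work goes in short steps, Python scripts to look and compute and a tool call to move; the robot and the scene stay as the last step left them, time stands still between calls to the robot, and variables do not carry over. Pictures are saved under pics/ and viewed, and the job is handed in when it is done.

Besides the shell and the picture viewer there is one more tool, called after "Emit:" by a JSON object that holds its "fn" and its "kwargs", one argument or row to a line. step_arm: Moves the arm, as the interface text tells. Its arguments: {"type":"object","properties":{"steps":{"type":"array"}},"required":["steps"]}

```bash
mkdir -p pics; ls; python3 - <<'E'
from station import *
import cv2
print(state())
for n in ("scene","top","wrist"):
    cm=camera_model(n); print(n,cm)
    cv2.imwrite(f"pics/{n}0.png",read_camera(n))
E
```

```text
pics
{'clock': 0.0, 'joint_pos': array([-73.63167397,  27.37639449,   1.2801172 ,  89.17776766,
        -0.65993372,  63.55684833,  -4.75841978]), 'joint_velocities': array([-0.13226033, -0.00998392,  0.04202504, -0.0381592 , -0.03812824,
       -0.05905277,  0.06755513]), 'joint_efforts': array([ 9.26866924e-04, -5.96450901e+01,  1.60858747e+00, -2.81197876e+01,
        1.25184099e-02,  9.44314466e-03,  1.84959640e-05]), 'tool_pos': array([0.25877196, 0.62279648, 0.23032275]), 'tcp_rot': array([1.79993146e+02, 1.03448526e-01, 6.74415055e+01]), 'force': array([0.97465987, 0.09776444, 0.19979632]), 'ft_torque': array([-0.01447359,  0.00816696, -0.02090638]), 'width': 0.08577380254957635}
scene {'intrinsics': array([[467.57948594,   0.        , 277.30917467],
       [  0.        , 467.57948594, 210.95845716],
       [  0.        ,   0.        ,   1.        ]]), 'extrinsics': array([[-1.34300176e-01, -7.57373320e-01,  6.39022001e-01,
         1.11345323e+00],
       [ 9.90940676e-01, -1.02774628e-01,  8.64520259e-02,
         8.30451684e-02],
       [ 1.98790579e-04,  6.44843416e-01,  7
[... 297 characters left out ...]
]]), 'extrinsics': array([[ 0.01481212,  0.98824686, -0.15214713,  0.3935459 ],
       [-0.99983259,  0.01627359,  0.00836477,  0.00311147],
       [ 0.01074244,  0.15199776,  0.98832246,  0.96891219],
       [ 0.        ,  0.        ,  0.        ,  1.        ]])}
wrist {'intrinsics': array([[365.48723539,   0.        , 275.30795316],
       [  0.        , 365.48723539, 212.59980209],
       [  0.        ,   0.        ,   1.        ]]), 'extrinsics': array([[ 0.38368449, -0.88402364, -0.26699892,  0.19084342],
       [ 0.92346343,  0.36691369,  0.1122035 ,  0.65207686],
       [-0.00122499, -0.28961448,  0.9571426 ,  0.37251738],
       [ 0.        ,  0.        ,  0.        ,  1.        ]])}
```

View pics/scene0.png

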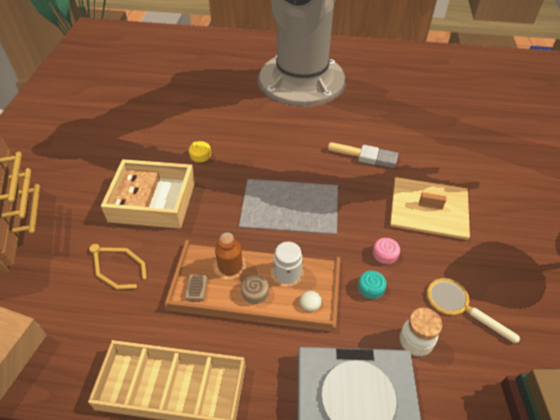

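View pics/top0.png

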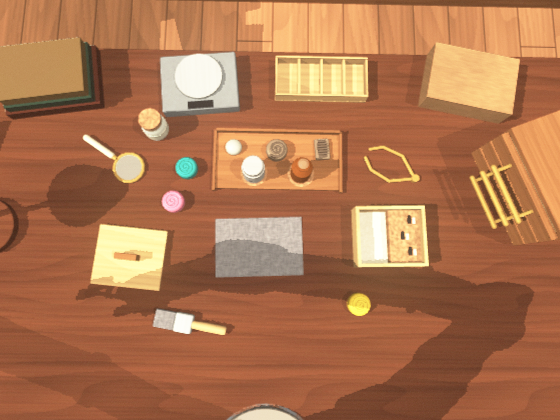

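View pics/wrist0.png

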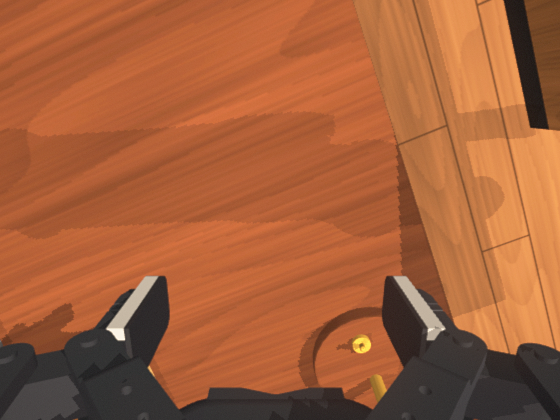

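The top view shows the mat around (259,247), the stand (278,160), the box (390,236), the lid (130,257), the tin at (254,168) and the bottle at (301,170). Next I'll zoom in for exact pixel positions.

```bash
cat > h.py <<'E'
import numpy as np, cv2
from station import *
def ray(n,u,v,z,cm=None):
    cm=cm or camera_model(n);K=cm["intrinsics"];E=cm["extrinsics"]
    d=np.array([(u-K[0,2])/K[0,0],-(v-K[1,2])/K[1,1],-1.]);d=E[:3,:3]@d;o=E[:3,3]
    return o+d*(z-o[2])/d[2]
def proj(n,p,cm=None):
    cm=cm or camera_model(n);K=cm["intrinsics"];E=cm["extrinsics"]
    q=E[:3,:3].T@(np.asarray(p,float)-E[:3,3]);q=np.array([q[0],-q[1],-q[2]]);q=K@q
    return q[:2]/q[2]
E
python3 - <<'E'
import cv2
a=cv2.imread("pics/top0.png")
def crop(x0,x1,y0,y1,f,n): cv2.imwrite(n,cv2.resize(a[y0:y1,x0:x1],None,fx=f,fy=f,interpolation=cv2.INTER_CUBIC))
crop(205,355,120,200,5,"pics/t1.png")
crop(340,440,195,280,6,"pics/t2.png")
crop(80,180,215,300,6,"pics/t3.png")
crop(205,315,205,285,6,"pics/t4.png")
a=cv2.imread("pics/scene0.png")
crop(160,350,225,335,4,"pics/s1.png")
E
```

```text
(no output)
```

View pics/t1.png

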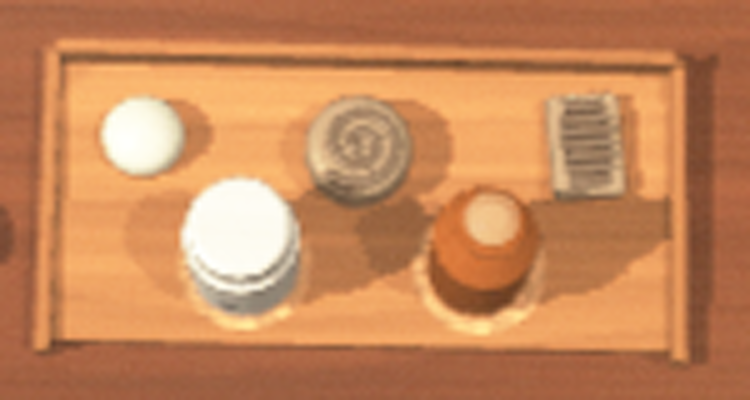

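View pics/t2.png

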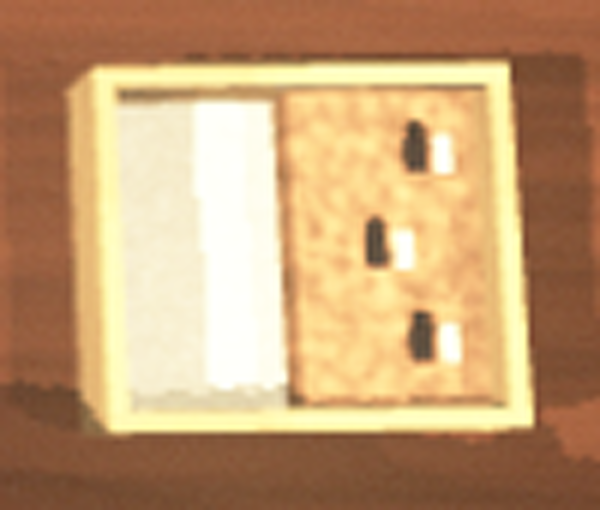

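View pics/t3.png

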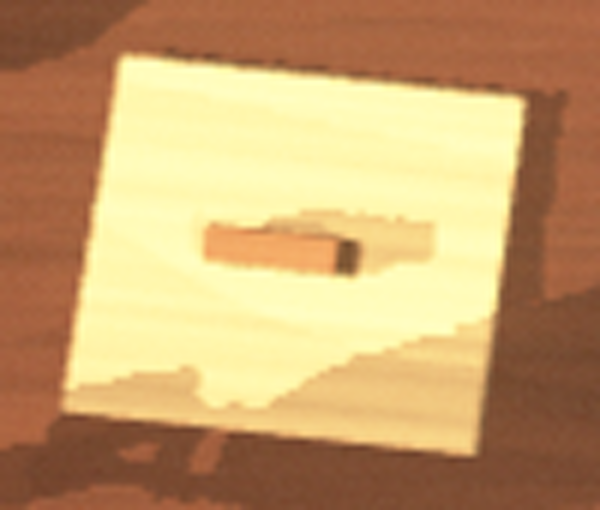

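View pics/t4.png

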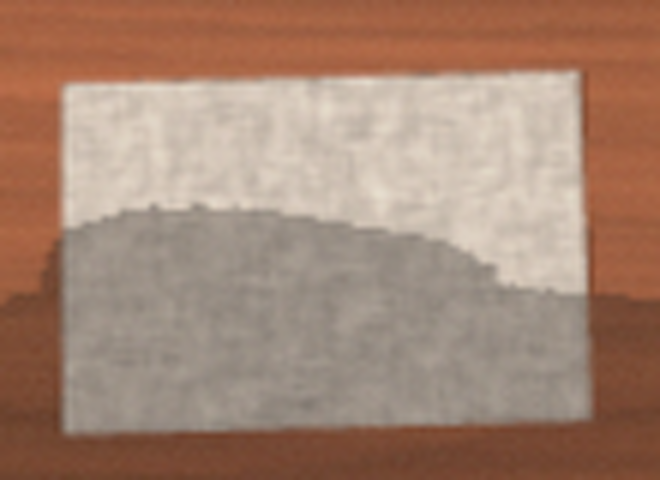

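View pics/s1.png

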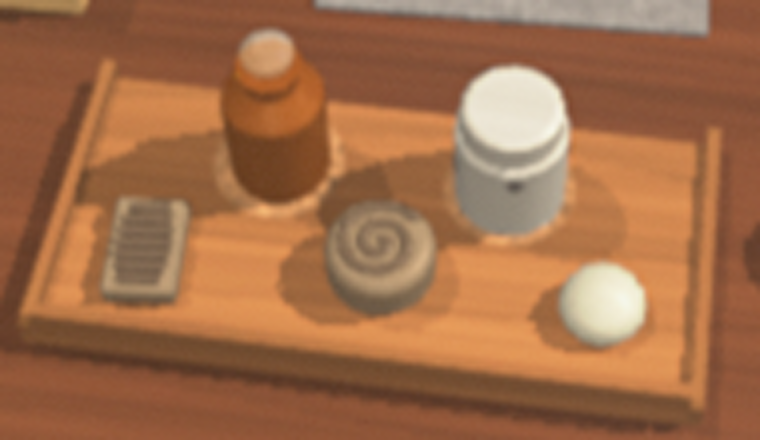

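```bash
python3 - <<'E'
from h import *
np.set_printoptions(precision=4,suppress=True)
T=lambda x,y,x0,y0,f:((x+.5)/f-.5+x0,(y+.5)/f-.5+y0)
t1=lambda x,y:T(x,y,205,120,5); s1=lambda x,y:T(x,y,160,225,4)
for n,a,b,z in(("tin",t1(241,231),s1(514,110),.078),("bottle",t1(491,220),s1(268,53),.102),("amm",t1(360,146),s1(380,242),.038),("geode",t1(142,135),s1(602,300),.025)):
    print(n,ray("top",*a,z),ray("scene",*b,z))
def fit(P,hx,hy):
    # corners order: far-left,far-right,near-right,near-left (y+ is left)
    M=np.array([[hx,hy],[hx,-hy],[-hx,-hy],[-hx,hy]]);P=np.array(P)[:,:2];c=P.mean(0);Q=P-c
    a=np.arctan2((M[:,0]*Q[:,1]-M[:,1]*Q[:,0]).sum(),(M*Q).sum())
    R=np.array([[np.cos(a),-np.sin(a)],[np.sin(a),np.cos(a)]])
    print(c,np.degrees(a),(Q-M@R.T).round(4).tolist())
t2=lambda x,y:T(x,y,340,195,6);t3=lambda x,y:T(x,y,80,215,6);t4=lambda x,y:T(x,y,205,205,6)
print("box");fit([ray("top",*t2(*p),.05) for p in((97,64),(510,62),(535,428),(108,432))],.067,.077)
print("lid");fit([ray("top",*t3(*p),.013) for p in((118,54),(526,97),(479,456),(62,411))],.067,.077)
print("handletop",ray("top",*t3(270,247),.043))
print("mat");fit([ray("top",*t4(*p),.003) for p in((63,84),(580,70),(592,419),(63,434))],.067,.1)
print("stand near corners z.016?",ray("top",*t1(36,350),.016),ray("top",*t1(688,360),.016),ray("top",*t1(48,40),.026),ray("top",*t1(684,55),.026))
print(ray("top",*t1(63,344),.01),ray("top",*t1(670,352),.01))
# discs front edges
print("disc", ray("top",*t1(245,330),.011),ray("top",*t1(482,334),.011))
E
```

```text
tin [0.6351 0.0372 0.078 ] [0.6401 0.0382 0.078 ]
bottle [ 0.6353 -0.0701  0.102 ] [ 0.6413 -0.0697  0.102 ]
amm [ 0.6871 -0.0151  0.038 ] [ 0.6905 -0.0146  0.038 ]
geode [0.6947 0.0864 0.025 ] [0.6987 0.0852 0.025 ]
box
[ 0.4902 -0.2713] 1.2446586093973873 [[0.0007, -0.0001], [0.0007, -0.0001], [-0.0005, -0.0008], [-0.0009, 0.001]]
lid
[0.4361 0.315 ] -4.85948868806911 [[0.001, 0.0017], [0.0001, -0.0008], [-0.0011, -0.0017], [0.0001, 0.0008]]
handletop [0.4367 0.315  0.043 ]
mat
[0.4651 0.0224] 2.361426960342486 [[-0.0002, -0.0001], [0.0003, -0.0005], [0.0002, -0.0001], [-0.0002, 0.0007]]
stand near corners z.016? [0.5935 0.1333 0.016 ] [ 0.5939 -0.1692  0.016 ] [0.7398 0.1317 0.026 ] [ 0.738  -0.1671  0.026 ]
[0.5978 0.1216 0.01  ] [ 0.5988 -0.1618  0.01  ]
disc [0.6057 0.0369 0.011 ] [ 0.6057 -0.0738  0.011 ]
```

```bash
cat >> h.py <<'E'
from scipy.spatial.transform import Rotation as Ro
np.set_printoptions(precision=4,suppress=True)
def plan(p,yaw):
    s=state();R=Ro.from_euler('xyz',s['tcp_rot'],degrees=True)
    T=Ro.from_euler('xyz',[180,0,yaw],degrees=True)
    d=R.inv().apply(np.array(p)-s['tool_pos'])
    print("delta",d,"rot",(R.inv()*T).as_rotvec(),"rows",np.linalg.norm(d)/.0417)
def snap(n,f):
    cm=camera_model(n);a=read_camera(n);cv2.imwrite(f"pics/{f}.png",a);return a,cm
E
python3 -c "
from h import *
plan([.45,.33,.23],78);plan([.637,.038,.2],90)"
```

```text
delta [-0.1971  0.2889  0.0009] rot [-0.      0.0014 -0.1844] rows 8.387367883442055
delta [-0.395   0.5736  0.0312] rot [-0.0002  0.0014 -0.3938] rows 16.718527378671467
```

Emit:
{"fn": "step_arm", "kwargs": {
  "steps": [
    {"delta_pos": [-0.197,0.289,0],"angular": [0,0,-0.394],"grip": 100},
    {"delta_pos": [-0.197,0.289,0],"angular": [0,0,-0.394],"grip": 100},
    {"delta_pos": [-0.197,0.289,0],"angular": [0,0,-0.394],"grip": 100},
    {"delta_pos": [-0.197,0.289,0],"angular": [0,0,-0.394],"grip": 100},
    {"delta_pos": [-0.197,0.289,0],"angular": [0,0,-0.394],"grip": 100},
    {"delta_pos": [-0.197,0.289,0],"angular": [0,0,-0.394],"grip": 100},
    {"delta_pos": [-0.197,0.289,0],"angular": [0,0,-0.394],"grip": 100},
    {"delta_pos": [-0.197,0.289,0],"angular": [0,0,-0.394],"grip": 100},
    {"delta_pos": [-0.197,0.289,0],"angular": [0,0,-0.394],"grip": 100},
    {"delta_pos": [-0.197,0.289,0],"angular": [0,0,-0.394],"grip": 100}
  ]
}}

```text
clock: 0.98
tool_pos: [0.4536, 0.3248, 0.2313]
tcp_rot: [179.9, 0.1, 89.5]
force: [-0.3, -0.2, 0.2]
width: 0.0853
```

```bash
python3 -c "
from h import *
s=state();print(s['tool_pos'],s['tcp_rot'],s['joint_pos'],s['clock']);plan([.60,-.016,.26],90)"
```

```text
[0.4536 0.3248 0.2313] [179.9355   0.1317  89.4997] [-44.426   16.3227   2.8404 105.5294  -0.7731  58.21    48.2076] 0.9833
delta [-0.3396  0.1494 -0.0278] rot [ 0.0011  0.0023 -0.0087] rows 8.921543542460284
```

Emit:
{"fn": "step_arm", "kwargs": {
  "steps": [
    {"delta_pos": [-0.34,0.15,-0.028],"angular": [0,0,-0.009],"grip": 100},
    {"delta_pos": [-0.34,0.15,-0.028],"angular": [0,0,-0.009],"grip": 100},
    {"delta_pos": [-0.34,0.15,-0.028],"angular": [0,0,-0.009],"grip": 100},
    {"delta_pos": [-0.34,0.15,-0.028],"angular": [0,0,-0.009],"grip": 100},
    {"delta_pos": [-0.34,0.15,-0.028],"angular": [0,0,-0.009],"grip": 100},
    {"delta_pos": [-0.34,0.15,-0.028],"angular": [0,0,-0.009],"grip": 100},
    {"delta_pos": [-0.34,0.15,-0.028],"angular": [0,0,-0.009],"grip": 100},
    {"delta_pos": [-0.34,0.15,-0.028],"angular": [0,0,-0.009],"grip": 100},
    {"delta_pos": [-0.34,0.15,-0.028],"angular": [0,0,-0.009],"grip": 100},
    {"delta_pos": [-0.34,0.15,-0.028],"angular": [0,0,-0.009],"grip": 100}
  ]
}}

```text
clock: 1.82
tool_pos: [0.6025, -0.0184, 0.26]
tcp_rot: [179.9, 0.3, 89.9]
force: [-0.2, -1.0, -0.5]
width: 0.0858
```

```bash
python3 -c "
from h import *
a,cm=snap('wrist','w1')
s=state();print(s['tool_pos'],s['tcp_rot'],s['joint_pos'],s['clock']);np.save('w1.npy',cm,allow_pickle=True)
for z in (.01,.078,.102):
  print([proj('wrist',[x,y,z],cm) for x,y in((.638,.038),(.638,-.07),(.688,-.015))])"
```

```text
[ 0.6014 -0.014   0.2594] [179.9521   0.1146  90.1192] [-15.1518  19.0916  13.4381  98.552   -4.7682  62.8799  89.8654] 1.8667
[array([326.3307, 203.846 ]), array([229.2969, 203.8464]), array([278.6174, 245.6231])]
[array([335.7503, 223.4384]), array([220.2523, 223.4128]), array([278.938 , 272.0239])]
[array([339.993 , 232.2632]), array([216.1797, 232.2231]), array([279.081 , 283.8008])]
```

View pics/w1.png

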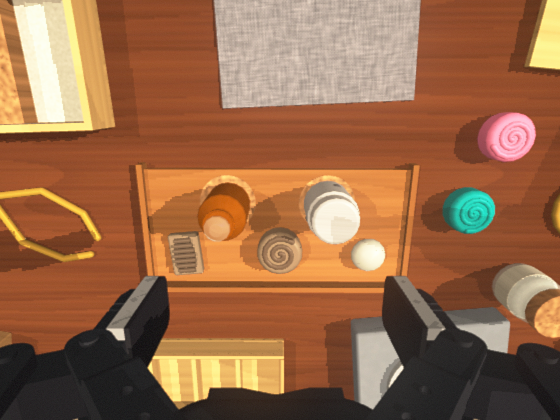

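```bash
python3 -c "
import cv2
a=cv2.imread('pics/w1.png')
cv2.imwrite('pics/w1z.png',cv2.resize(a[155:300,130:425],None,fx=2.7,fy=2.7,interpolation=cv2.INTER_CUBIC))
"
```

```text
(no output)
```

View pics/w1z.png

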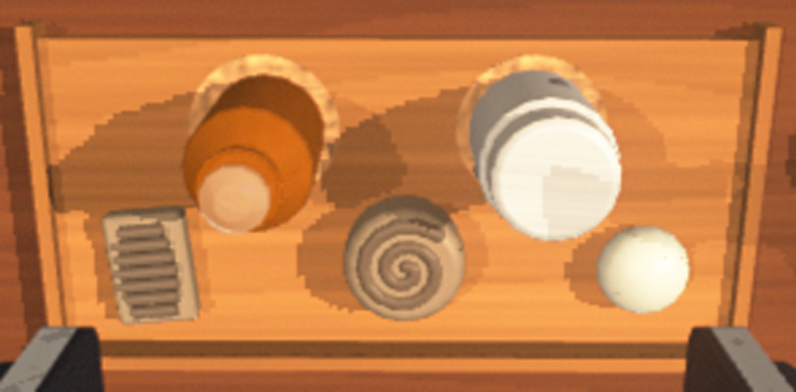

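```bash
python3 -c "
from h import *
cm=np.load('w1.npy',allow_pickle=True).item()
q=lambda x,y:((x+.5)/2.7-.5+130,(y+.5)/2.7-.5+155)
for n,x,y,z in(('tin',557,176,.078),('bot',235,198,.102),('amm',405,262,.038),('disc near',265,53,.011),('disc near t',532,53,.011),('stand',44,38,.01),('stand',750,38,.01),('diskL',190,110,.011),('diskR',338,120,.011)): print(n,ray('wrist',*q(x,y),z,cm))
plan([.635,.0375,.12],90)
"
```

```text
tin [0.6345 0.038  0.078 ]
bot [ 0.6341 -0.0693  0.102 ]
amm [ 0.6837 -0.014   0.038 ]
disc near [ 0.6045 -0.0702  0.011 ]
disc near t [0.6045 0.037  0.011 ]
stand [ 0.5985 -0.1588  0.01  ]
stand [0.5987 0.124  0.01  ]
diskL [ 0.6281 -0.1018  0.011 ]
diskR [ 0.6323 -0.0414  0.011 ]
delta [0.0517 0.0336 0.1393] rot [0.0008 0.002  0.0021] rows 3.6535730032012954
```

The wrist view agrees with the top camera to about 1 mm: tin at (0.635, 0.038), bottle at (0.635, -0.0695), ammonite at (0.684, -0.014). I'll pick up the tin first.

Emit:
{"fn": "step_arm", "kwargs": {
  "steps": [
    {"delta_pos": [0.052,0.034,0],"angular": [0,0.002,0.002],"grip": 100},
    {"delta_pos": [0.052,0.034,0.01],"angular": [0,0.002,0.002],"grip": 100},
    {"delta_pos": [0.052,0.034,0.04],"angular": [0,0.002,0.002],"grip": 100},
    {"delta_pos": [0.052,0.034,0.08],"angular": [0,0.002,0.002],"grip": 100},
    {"delta_pos": [0.052,0.034,0.12],"angular": [0,0.002,0.002],"grip": 100},
    {"delta_pos": [0.052,0.034,0.139],"angular": [0,0.002,0.002],"grip": 100},
    {"delta_pos": [0.052,0.034,0.139],"angular": [0,0.002,0.002],"grip": 100}
  ]
}}

```text
clock: 2.45
tool_pos: [0.6294, 0.0454, 0.1146]
tcp_rot: [-179.4, -0.1, 90.6]
force: [-1.4, 0.4, 0.1]
width: 0.0858
```

```bash
python3 -c "
from h import *
s=state();print(s['tool_pos'],s['tcp_rot'],s['force'])
plan([.635,.038,.024],90)
"
```

```text
[0.6294 0.0454 0.1146] [-179.4052   -0.1017   90.5871] [-1.4258  0.379   0.0773]
delta [-0.0076  0.0065  0.0905] rot [-0.0104 -0.0017  0.0103] rows 2.184078075720463
```

Emit:
{"fn": "step_arm", "kwargs": {
  "steps": [
    {"delta_pos": [0,0,0],"angular": [0,0,0],"grip": 100},
    {"delta_pos": [0,0,0],"angular": [0,0,0],"grip": 100},
    {"delta_pos": [0,0,0],"angular": [0,0,0],"grip": 100},
    {"delta_pos": [0,0,0],"angular": [0,0,0],"grip": 100}
  ]
}}

```text
clock: 2.78
tool_pos: [0.6352, 0.0433, 0.1224]
tcp_rot: [179.8, -0.2, 90.4]
force: [0.0, 0.2, 0.1]
width: 0.0855
```

```bash
python3 -c "
from h import *
s=state();print(s['tool_pos'],s['tcp_rot'],s['force'])
plan([.635,.038,.024],90)
"
```

```text
[0.6352 0.0433 0.1224] [179.7989  -0.1586  90.4215] [0.0293 0.2121 0.0595]
delta [-0.0056 -0.0005  0.0984] rot [ 0.0035 -0.0028  0.0074] rows 2.3640971430678115
```

Emit:
{"fn": "step_arm", "kwargs": {
  "steps": [
    {"delta_pos": [-0.0055,0,0.015],"angular": [0,0,0.007],"grip": 100},
    {"delta_pos": [-0.0055,0,0.03],"angular": [0,0,0.007],"grip": 100},
    {"delta_pos": [-0.0055,0,0.045],"angular": [0,0,0.007],"grip": 100},
    {"delta_pos": [-0.0055,0,0.06],"angular": [0,0,0.007],"grip": 100},
    {"delta_pos": [-0.0055,0,0.075],"angular": [0,0,0.007],"grip": 100},
    {"delta_pos": [-0.0055,0,0.09],"angular": [0,0,0.007],"grip": 100},
    {"delta_pos": [-0.0055,0,0.098],"angular": [0,0,0.007],"grip": 100},
    {"delta_pos": [-0.0055,0,0.098],"angular": [0,0,0.007],"grip": 100},
    {"delta_pos": [-0.0055,0,0.098],"angular": [0,0,0.007],"grip": 100},
    {"delta_pos": [-0.0055,0,0.098],"angular": [0,0,0.007],"grip": 100}
  ]
}}

```text
clock: 3.62
tool_pos: [0.6349, 0.0376, 0.0235]
tcp_rot: [179.9, -0.1, 90.0]
force: [0.4, 1.1, 0.5]
width: 0.0856
```

```bash
python3 -c "
from h import *
s=state();print(s['tool_pos'],s['tcp_rot'],s['force'])
plan([.635,.038,.024],90)
snap('wrist','w2');snap('top','t5')
import time
s=state();print(s['tool_pos'])
"
```

```text
[0.6349 0.0376 0.0235] [179.8892  -0.131   89.9993] [0.4184 1.0708 0.5167]
delta [ 0.0004  0.0001 -0.0005] rot [ 0.0019 -0.0023 -0.    ] rows 0.014871820964307208
[0.6348 0.0376 0.0235]
```

View pics/w2.png

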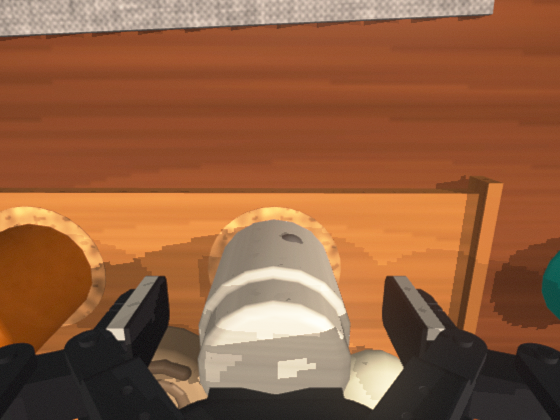

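The tin sits centred between the fingers (u about 274, against a jaw middle of about 276). Closing now.

Emit:
{"fn": "step_arm", "kwargs": {
  "steps": [
    {"delta_pos": [0,0,0],"angular": [0,0,0],"grip": 68},
    {"delta_pos": [0,0,0],"angular": [0,0,0],"grip": 66},
    {"delta_pos": [0,0,0],"angular": [0,0,0],"grip": 64},
    {"delta_pos": [0,0,0],"angular": [0,0,0],"grip": 62},
    {"delta_pos": [0,0,0],"angular": [0,0,0],"grip": 60},
    {"delta_pos": [0,0,0],"angular": [0,0,0],"grip": 57},
    {"delta_pos": [0,0,0],"angular": [0,0,0],"grip": 50},
    {"delta_pos": [0,0,0],"angular": [0,0,0],"grip": 40},
    {"delta_pos": [0,0,0],"angular": [0,0,0],"grip": 40},
    {"delta_pos": [0,0,0],"angular": [0,0,0],"grip": 40}
  ]
}}

```text
clock: 4.55
tool_pos: [0.6341, 0.0376, 0.0228]
tcp_rot: [180.0, -0.1, 90.0]
force: [-1.5, 0.6, 5.7]
width: 0.05
```

```bash
python3 -c "
from h import *
s=state();print(s['tool_pos'],s['tcp_rot'],s['force'],s['width'])
plan([.635,.038,.14],90)
"
```

```text
[0.6341 0.0376 0.0228] [179.9774  -0.121   90.0046] [-1.547   0.6313  5.7287] 0.050041957990868725
delta [ 0.0007  0.0009 -0.1172] rot [ 0.0004 -0.0021  0.0001] rows 2.8105830369370106
```

Emit:
{"fn": "step_arm", "kwargs": {
  "steps": [
    {"delta_pos": [0,0,-0.01],"angular": [0,0,0],"grip": 40},
    {"delta_pos": [0,0,-0.025],"angular": [0,0,0],"grip": 40},
    {"delta_pos": [0,0,-0.045],"angular": [0,0,0],"grip": 40},
    {"delta_pos": [0,0,-0.06],"angular": [0,0,0],"grip": 40},
    {"delta_pos": [0,0,-0.07],"angular": [0,0,0],"grip": 40},
    {"delta_pos": [0.007,-0.03,-0.07],"angular": [0,0,0],"grip": 40},
    {"delta_pos": [0.015,-0.06,-0.07],"angular": [0,0,0],"grip": 40},
    {"delta_pos": [0.025,-0.09,-0.07],"angular": [0,0,0],"grip": 40},
    {"delta_pos": [0.032,-0.12,-0.07],"angular": [0,0,0],"grip": 40},
    {"delta_pos": [0.037,-0.15,-0.07],"angular": [0,0,0],"grip": 40}
  ]
}}

```text
clock: 5.38
tool_pos: [0.4822, 0.0751, 0.0924]
tcp_rot: [-180.0, -0.1, 90.1]
force: [0.2, -0.0, -0.9]
width: 0.0506
```

Emit:
{"fn": "step_arm", "kwargs": {
  "steps": [
    {"delta_pos": [0,-0.01,0],"angular": [0,0,0],"grip": 40},
    {"delta_pos": [0,-0.01,0],"angular": [0,0,0],"grip": 40},
    {"delta_pos": [0,-0.01,0],"angular": [0,0,0],"grip": 40},
    {"delta_pos": [0,-0.01,0],"angular": [0,0,0],"grip": 40},
    {"delta_pos": [0,-0.01,0],"angular": [0,0,0],"grip": 40}
  ]
}}

```text
clock: 5.8
tool_pos: [0.4755, 0.0742, 0.0926]
tcp_rot: [179.9, -0.1, 90.0]
force: [-0.4, 0.7, -1.5]
width: 0.0505
```

```bash
python3 -c "
from h import *
s=state();print(s['tool_pos'],s['tcp_rot'],s['force'],s['width'])
plan([.475,.075,.0185],90)
snap('wrist','w3');snap('top','t6');snap('scene','s6')
"
```

```text
[0.4755 0.0742 0.0926] [179.9152  -0.1197  89.9612] [-0.4026  0.6833 -1.493 ] 0.05045938399755545
delta [ 0.0006 -0.0006  0.0741] rot [ 0.0015 -0.0021 -0.0007] rows 1.7770008028182633
```

View pics/s6.png

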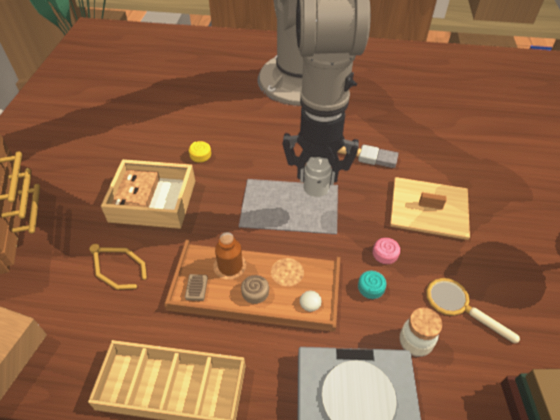

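View pics/w3.png

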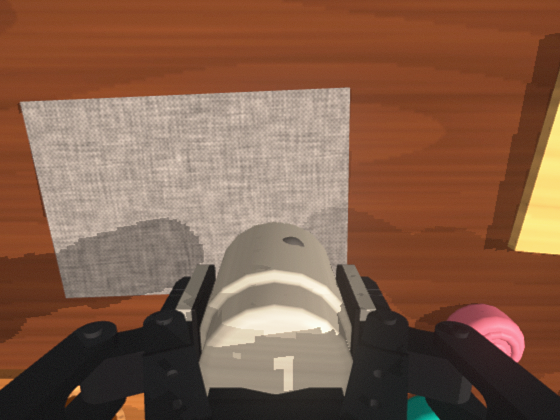

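The tin hangs upright in the gripper over the mat, and its empty cork disc shows at (287,270) in the scene view. Lowering it.

Emit:
{"fn": "step_arm", "kwargs": {
  "steps": [
    {"delta_pos": [0,0,0.02],"angular": [0,0,0],"grip": 40},
    {"delta_pos": [0,0,0.04],"angular": [0,0,0],"grip": 40},
    {"delta_pos": [0,0,0.055],"angular": [0,0,0],"grip": 40},
    {"delta_pos": [0,0,0.065],"angular": [0,0,0],"grip": 40},
    {"delta_pos": [0,0,0.07],"angular": [0,0,0],"grip": 40},
    {"delta_pos": [0,0,0.073],"angular": [0,0,0],"grip": 40},
    {"delta_pos": [0,0,0.075],"angular": [0,0,0],"grip": 40},
    {"delta_pos": [0,0,0.075],"angular": [0,0,0],"grip": 40},
    {"delta_pos": [0,0,0.075],"angular": [0,0,0],"grip": 40}
  ]
}}

```text
clock: 6.7
tool_pos: [0.4744, 0.0747, 0.0179]
tcp_rot: [179.9, -0.1, 90.0]
force: [0.5, 0.1, -0.7]
width: 0.0505
```

Emit:
{"fn": "step_arm", "kwargs": {
  "steps": [
    {"delta_pos": [0,0,0.001],"angular": [0,0,0],"grip": 40},
    {"delta_pos": [0,0,0.001],"angular": [0,0,0],"grip": 40},
    {"delta_pos": [0,0,0.001],"angular": [0,0,0],"grip": 40}
  ]
}}

```text
clock: 6.95
tool_pos: [0.4741, 0.0746, 0.0166]
tcp_rot: [180.0, -0.1, 90.0]
force: [0.0, -0.1, -1.1]
width: 0.0505
```

Emit:
{"fn": "step_arm", "kwargs": {
  "steps": [
    {"delta_pos": [0,0,0.0007],"angular": [0,0,0],"grip": 40},
    {"delta_pos": [0,0,0.0007],"angular": [0,0,0],"grip": 40},
    {"delta_pos": [0,0,0.0007],"angular": [0,0,0],"grip": 40}
  ]
}}

```text
clock: 7.2
tool_pos: [0.4741, 0.0746, 0.0158]
tcp_rot: [180.0, -0.1, 90.0]
force: [-0.7, 0.5, -0.1]
width: 0.0501
```

Emit:
{"fn": "step_arm", "kwargs": {
  "steps": [
    {"delta_pos": [0,0,0.0007],"angular": [0,0,0],"grip": 40},
    {"delta_pos": [0,0,0.0007],"angular": [0,0,0],"grip": 40},
    {"delta_pos": [0,0,0.0007],"angular": [0,0,0],"grip": 40}
  ]
}}

```text
clock: 7.45
tool_pos: [0.4741, 0.0746, 0.0157]
tcp_rot: [180.0, -0.1, 90.0]
force: [-2.7, -1.0, 11.1]
width: 0.0504
```

Emit:
{"fn": "step_arm", "kwargs": {
  "steps": [
    {"delta_pos": [0,0,-0.0005],"angular": [0,0,0],"grip": 60},
    {"delta_pos": [0,0,-0.0005],"angular": [0,0,0],"grip": 80},
    {"delta_pos": [0,0,-0.0005],"angular": [0,0,0],"grip": 80},
    {"delta_pos": [0,0,-0.0005],"angular": [0,0,0],"grip": 80},
    {"delta_pos": [0,0,-0.015],"angular": [0,0,0],"grip": 80},
    {"delta_pos": [0,0,-0.04],"angular": [0,0,0],"grip": 80},
    {"delta_pos": [0,0,-0.08],"angular": [0,0,0],"grip": 80},
    {"delta_pos": [0,0,-0.12],"angular": [0,0,0],"grip": 90},
    {"delta_pos": [0,0,-0.13],"angular": [0,0,0],"grip": 100},
    {"delta_pos": [0,0,-0.13],"angular": [0,0,0],"grip": 100}
  ]
}}

```text
clock: 8.28
tool_pos: [0.4763, 0.0749, 0.1482]
tcp_rot: [179.6, -0.3, 90.0]
force: [0.1, -0.0, -0.6]
width: 0.0853
```

```bash
python3 -c "
from h import *
s=state();print(s['tool_pos'],s['tcp_rot'],s['force'],s['width'])
plan([.6345,-.0695,.15],90)
a,cm=snap('wrist','w4');np.save('w4.npy',cm,allow_pickle=True);snap('scene','s7')
"
```

```text
[0.4763 0.0749 0.1482] [179.6201  -0.2517  90.0038] [ 0.1204 -0.0157 -0.6406] 0.08525117880030401
delta [-0.1444  0.1582 -0.0014] rot [ 0.0066 -0.0044  0.0001] rows 5.13695961042943
```

View pics/w4.png

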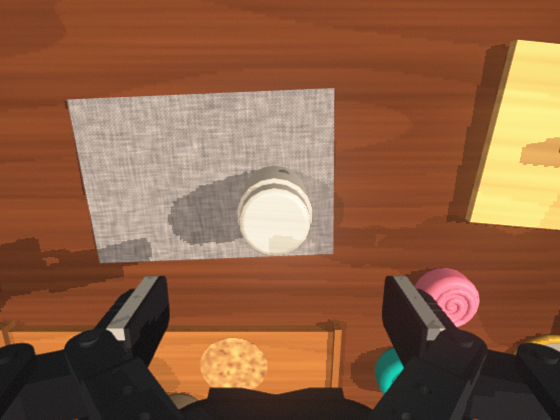

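The tin stands upright on the mat (cap at about (275,221)). Now the bottle.

Emit:
{"fn": "step_arm", "kwargs": {
  "steps": [
    {"delta_pos": [-0.03,0.033,0],"angular": [0.003,0,0],"grip": 100},
    {"delta_pos": [-0.058,0.064,0],"angular": [0.003,0,0],"grip": 100},
    {"delta_pos": [-0.087,0.095,0],"angular": [0.003,0,0],"grip": 100},
    {"delta_pos": [-0.115,0.126,0],"angular": [0.003,0,0],"grip": 100},
    {"delta_pos": [-0.135,0.148,0],"angular": [0.003,0,0],"grip": 100},
    {"delta_pos": [-0.144,0.158,0],"angular": [0.003,0,0],"grip": 100},
    {"delta_pos": [-0.144,0.158,0],"angular": [0.003,0,0],"grip": 100},
    {"delta_pos": [-0.144,0.158,0],"angular": [0.003,0,0],"grip": 100},
    {"delta_pos": [-0.144,0.158,0],"angular": [0.003,0,0],"grip": 100},
    {"delta_pos": [-0.144,0.158,0],"angular": [0.003,0,0],"grip": 100}
  ]
}}

```text
clock: 9.22
tool_pos: [0.6306, -0.068, 0.1436]
tcp_rot: [-179.7, -0.2, 90.1]
force: [0.3, 1.2, -0.4]
width: 0.0853
```

```bash
python3 -c "
from h import *
s=state();print(s['tool_pos'],s['tcp_rot'],s['force'],s['width'])
plan([.6345,-.0695,.034],90)
a,cm=snap('wrist','w5');np.save('w5.npy',cm,allow_pickle=True)
print(proj('wrist',[.6345,-.0695,.102],cm),proj('wrist',[.6345,-.0715,.102],cm))
"
```

```text
[ 0.6306 -0.068   0.1436] [-179.6934   -0.1664   90.1176] [ 0.2578  1.2362 -0.3527] 0.08533597339835562
delta [-0.0018  0.0045  0.1096] rot [-0.0054 -0.0029  0.0021] rows 2.630991292033765
[270.8595 251.7817] [267.1744 251.7796]
```

View pics/w5.png

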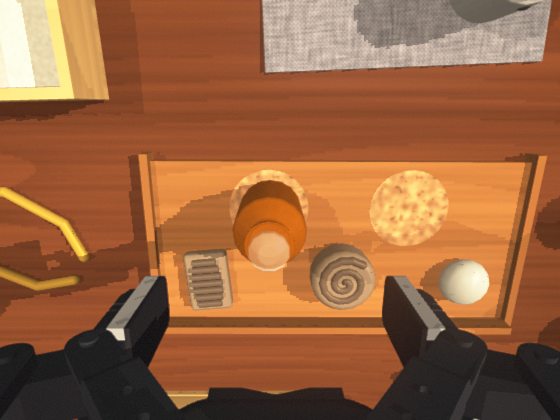

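Emit:
{"fn": "step_arm", "kwargs": {
  "steps": [
    {"delta_pos": [-0.001,0,0.015],"angular": [0,0,0],"grip": 100},
    {"delta_pos": [-0.001,0,0.03],"angular": [0,0,0],"grip": 100},
    {"delta_pos": [-0.001,0,0.045],"angular": [0,0,0],"grip": 100},
    {"delta_pos": [-0.001,0,0.06],"angular": [0,0,0],"grip": 100},
    {"delta_pos": [-0.001,0,0.075],"angular": [0,0,0],"grip": 100},
    {"delta_pos": [-0.001,0,0.088],"angular": [0,0,0],"grip": 100},
    {"delta_pos": [-0.001,0,0.098],"angular": [0,0,0],"grip": 100},
    {"delta_pos": [-0.001,0,0.105],"angular": [0,0,0],"grip": 100},
    {"delta_pos": [-0.001,0,0.105],"angular": [0,0,0],"grip": 100},
    {"delta_pos": [-0.001,0,0.105],"angular": [0,0,0],"grip": 100}
  ]
}}

```text
clock: 10.1
tool_pos: [0.6316, -0.0704, 0.0397]
tcp_rot: [-179.8, -0.1, 90.0]
force: [0.2, 0.2, 0.1]
width: 0.0855
```

```bash
python3 -c "
from h import *
s=state();print(s['tool_pos'],s['tcp_rot'],s['force'],s['width'])
plan([.634,-.070,.0345],90)
a,cm=snap('wrist','w6');np.save('w6.npy',cm,allow_pickle=True)
"
```

```text
[ 0.6316 -0.0704  0.0397] [-179.8171   -0.1151   90.0198] [0.1893 0.2142 0.1333] 0.08545813459351413
delta [0.0004 0.0024 0.0052] rot [-0.0032 -0.002   0.0003] rows 0.13733566845376802
```

View pics/w6.png

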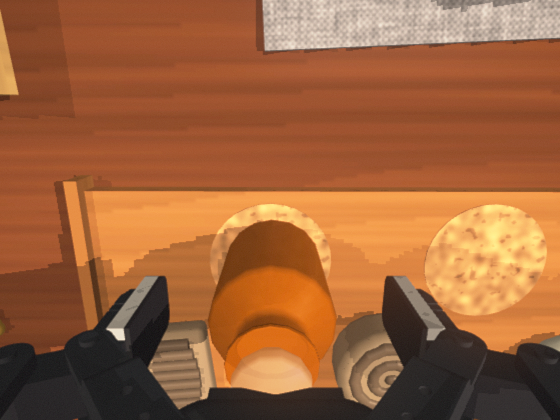

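Emit:
{"fn": "step_arm", "kwargs": {
  "steps": [
    {"delta_pos": [-0.0012,0.002,0.002],"angular": [0,0,0],"grip": 100},
    {"delta_pos": [-0.0012,0.002,0.004],"angular": [0,0,0],"grip": 100},
    {"delta_pos": [-0.0012,0.002,0.005],"angular": [0,0,0],"grip": 100},
    {"delta_pos": [-0.0012,0.002,0.005],"angular": [0,0,0],"grip": 80},
    {"delta_pos": [-0.0012,0.002,0.005],"angular": [0,0,0],"grip": 68},
    {"delta_pos": [-0.0012,0.002,0.005],"angular": [0,0,0],"grip": 64}
  ]
}}

```text
clock: 10.65
tool_pos: [0.6336, -0.0717, 0.0347]
tcp_rot: [-179.8, -0.1, 90.0]
force: [0.4, 0.1, 0.3]
width: 0.0549
```

Emit:
{"fn": "step_arm", "kwargs": {
  "steps": [
    {"delta_pos": [0,0,0],"angular": [0,0,0],"grip": 62},
    {"delta_pos": [0,0,0],"angular": [0,0,0],"grip": 60},
    {"delta_pos": [0,0,0],"angular": [0,0,0],"grip": 58},
    {"delta_pos": [0,0,0],"angular": [0,0,0],"grip": 56},
    {"delta_pos": [0,0,0],"angular": [0,0,0],"grip": 54},
    {"delta_pos": [0,0,0],"angular": [0,0,0],"grip": 50},
    {"delta_pos": [0,0,0],"angular": [0,0,0],"grip": 40},
    {"delta_pos": [0,0,0],"angular": [0,0,0],"grip": 35},
    {"delta_pos": [0,0,0],"angular": [0,0,0],"grip": 35},
    {"delta_pos": [0,0,0],"angular": [0,0,0],"grip": 35}
  ]
}}

```text
clock: 11.48
tool_pos: [0.6338, -0.0717, 0.035]
tcp_rot: [-179.9, -0.1, 90.0]
force: [-1.3, 0.3, 5.2]
width: 0.0466
```

```bash
python3 -c "
from h import *
s=state();print(s['tool_pos'],s['tcp_rot'],s['force'],s['width'])
plan([.475,-.031,.12],90)
a,cm=snap('wrist','w7')
"
```

```text
[ 0.6338 -0.0717  0.035 ] [-179.8547   -0.1164   90.0097] [-1.2967  0.3122  5.2219] 0.046553063402102385
delta [ 0.0409 -0.159  -0.0845] rot [-0.0025 -0.002   0.0002] rows 4.427917614974062
```

View pics/w7.png

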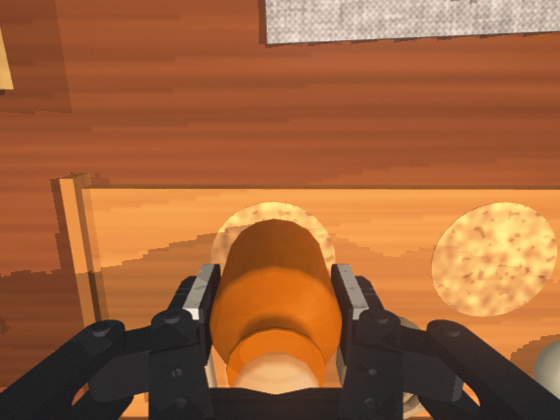

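Emit:
{"fn": "step_arm", "kwargs": {
  "steps": [
    {"delta_pos": [0,0,-0.01],"angular": [0,0,0],"grip": 35},
    {"delta_pos": [0,0,-0.025],"angular": [0,0,0],"grip": 35},
    {"delta_pos": [0,0,-0.045],"angular": [0,0,0],"grip": 35},
    {"delta_pos": [0,0,-0.06],"angular": [0,0,0],"grip": 35},
    {"delta_pos": [0,-0.01,-0.065],"angular": [0,0,0],"grip": 35},
    {"delta_pos": [0.007,-0.04,-0.065],"angular": [0,0,0],"grip": 35},
    {"delta_pos": [0.015,-0.07,-0.065],"angular": [0,0,0],"grip": 35},
    {"delta_pos": [0.025,-0.1,-0.065],"angular": [0,0,0],"grip": 35},
    {"delta_pos": [0.035,-0.13,-0.065],"angular": [0,0,0],"grip": 35},
    {"delta_pos": [0.04,-0.15,-0.065],"angular": [0,0,0],"grip": 35}
  ]
}}

```text
clock: 12.37
tool_pos: [0.479, -0.0308, 0.0993]
tcp_rot: [-179.6, -0.2, 90.1]
force: [-0.0, 0.3, -1.6]
width: 0.0463
```

Emit:
{"fn": "step_arm", "kwargs": {
  "steps": [
    {"delta_pos": [0,-0.009,0],"angular": [0,0,0],"grip": 35},
    {"delta_pos": [0,-0.009,0],"angular": [0,0,0],"grip": 35},
    {"delta_pos": [0,-0.009,0.015],"angular": [0,0,0],"grip": 35},
    {"delta_pos": [0,-0.009,0.035],"angular": [0,0,0],"grip": 35},
    {"delta_pos": [0,-0.009,0.05],"angular": [0,0,0],"grip": 35},
    {"delta_pos": [0,-0.009,0.06],"angular": [0,0,0],"grip": 35},
    {"delta_pos": [0,-0.009,0.067],"angular": [0,0,0],"grip": 35},
    {"delta_pos": [0,-0.009,0.069],"angular": [0,0,0],"grip": 35},
    {"delta_pos": [0,-0.009,0.07],"angular": [0,0,0],"grip": 35},
    {"delta_pos": [0,-0.009,0.07],"angular": [0,0,0],"grip": 35}
  ]
}}

```text
clock: 13.2
tool_pos: [0.4751, -0.0318, 0.0305]
tcp_rot: [-179.9, -0.1, 90.0]
force: [-0.1, -0.7, -0.1]
width: 0.0469
```

Emit:
{"fn": "step_arm", "kwargs": {
  "steps": [
    {"delta_pos": [0,0,0.0015],"angular": [0,0,0],"grip": 35},
    {"delta_pos": [0,0,0.0015],"angular": [0,0,0],"grip": 35},
    {"delta_pos": [0,0,0.0015],"angular": [0,0,0],"grip": 35}
  ]
}}

```text
clock: 13.45
tool_pos: [0.4748, -0.0317, 0.0291]
tcp_rot: [-179.9, -0.1, 90.0]
force: [-0.4, 0.1, -0.5]
width: 0.0466
```

Emit:
{"fn": "step_arm", "kwargs": {
  "steps": [
    {"delta_pos": [0,0,0.0007],"angular": [0,0,0],"grip": 35},
    {"delta_pos": [0,0,0.0007],"angular": [0,0,0],"grip": 35},
    {"delta_pos": [0,0,0.0007],"angular": [0,0,0],"grip": 35}
  ]
}}

```text
clock: 13.7
tool_pos: [0.4746, -0.0316, 0.0281]
tcp_rot: [-179.8, -0.1, 90.0]
force: [-0.5, 0.3, -0.9]
width: 0.0466
```

Emit:
{"fn": "step_arm", "kwargs": {
  "steps": [
    {"delta_pos": [0,0,0.0007],"angular": [0,0,0],"grip": 35},
    {"delta_pos": [0,0,0.0007],"angular": [0,0,0],"grip": 35},
    {"delta_pos": [0,0,0.0007],"angular": [0,0,0],"grip": 35}
  ]
}}

```text
clock: 13.95
tool_pos: [0.4747, -0.0316, 0.028]
tcp_rot: [-179.8, -0.1, 90.0]
force: [-2.4, 0.2, 8.5]
width: 0.0466
```

Emit:
{"fn": "step_arm", "kwargs": {
  "steps": [
    {"delta_pos": [0,0,-0.0005],"angular": [0,0,0],"grip": 60},
    {"delta_pos": [0,0,-0.0005],"angular": [0,0,0],"grip": 78},
    {"delta_pos": [0,0,-0.0005],"angular": [0,0,0],"grip": 78},
    {"delta_pos": [0,0,-0.0005],"angular": [0,0,0],"grip": 78},
    {"delta_pos": [0,0,-0.015],"angular": [0,0,0],"grip": 78},
    {"delta_pos": [0,0,-0.04],"angular": [0,0,0],"grip": 78},
    {"delta_pos": [0,0,-0.08],"angular": [0,0,0],"grip": 78},
    {"delta_pos": [0,0,-0.1],"angular": [0,0,0],"grip": 80},
    {"delta_pos": [0,0,-0.12],"angular": [0,0,0],"grip": 80},
    {"delta_pos": [0,0,-0.12],"angular": [0,0,0],"grip": 80}
  ]
}}

```text
clock: 14.78
tool_pos: [0.4774, -0.032, 0.1509]
tcp_rot: [179.8, -0.2, 90.0]
force: [0.4, 0.1, -0.3]
width: 0.0683
```

```bash
python3 -c "
from h import *
s=state();print(s['tool_pos'],s['tcp_rot'],s['force'],s['width'])
plan([.684,-.0145,.12],90)
a,cm=snap('wrist','w8')
"
```

```text
[ 0.4774 -0.032   0.1509] [179.7894  -0.1642  89.9927] [ 0.3726  0.1057 -0.3467] 0.068331265509003
delta [0.0174 0.2065 0.0317] rot [ 0.0037 -0.0029 -0.0001] rows 5.026506811631303
```

View pics/w8.png

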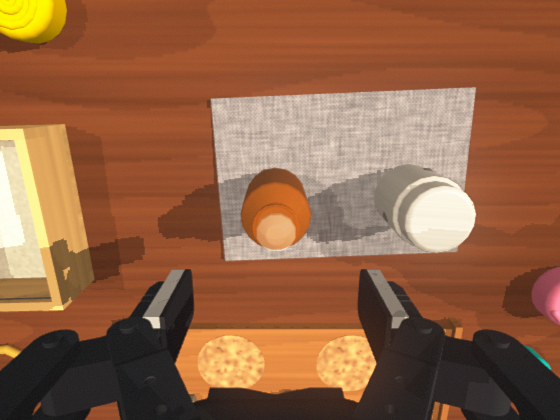

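Both stand upright on the mat (stopper at (277,232), cap at (440,217)). Next I'll go above the ammonite.

Emit:
{"fn": "step_arm", "kwargs": {
  "steps": [
    {"delta_pos": [0.003,0.035,0],"angular": [0.002,0,0],"grip": 80},
    {"delta_pos": [0.006,0.07,0],"angular": [0.002,0,0],"grip": 80},
    {"delta_pos": [0.009,0.105,0.01],"angular": [0.002,0,0],"grip": 80},
    {"delta_pos": [0.012,0.14,0.02],"angular": [0.002,0,0],"grip": 80},
    {"delta_pos": [0.015,0.175,0.03],"angular": [0.002,0,0],"grip": 80},
    {"delta_pos": [0.0175,0.197,0.032],"angular": [0.002,0,0],"grip": 80},
    {"delta_pos": [0.0175,0.2065,0.032],"angular": [0.002,0,0],"grip": 80},
    {"delta_pos": [0.0175,0.2065,0.032],"angular": [0.002,0,0],"grip": 80},
    {"delta_pos": [0.0175,0.2065,0.032],"angular": [0.002,0,0],"grip": 80},
    {"delta_pos": [0.0175,0.2065,0.032],"angular": [0.002,0,0],"grip": 80}
  ]
}}

```text
clock: 15.67
tool_pos: [0.6798, -0.0147, 0.1136]
tcp_rot: [-179.6, -0.1, 90.0]
force: [-0.0, -0.2, 0.5]
width: 0.0679
```

```bash
python3 -c "
from h import *
s=state();print(s['tool_pos'],s['tcp_rot'],s['force'],s['width'])
plan([.684,-.0145,.12],90)
a,cm=snap('wrist','w9');np.save('w9.npy',cm,allow_pickle=True)
print(proj('wrist',[.684,-.0145,.038],cm))
print([proj('wrist',[.6338+dx,-.0715+dy,.01],cm) for dx,dy in((0,0),(-.031,0),(0,.031),(.031,0))])
"
```

```text
[ 0.6798 -0.0147  0.1136] [-179.5769   -0.1041   89.9828] [-0.0207 -0.1528  0.5385] 0.06794334985428409
delta [ 0.0002  0.0042 -0.0064] rot [-0.0074 -0.0018 -0.0003] rows 0.18282560546530574
[274.139  231.5956]
[array([188.5796, 146.6032]), array([185.3297,  97.8754]), array([235.089 , 146.5763]), array([191.604 , 191.9485])]
```

View pics/w9.png

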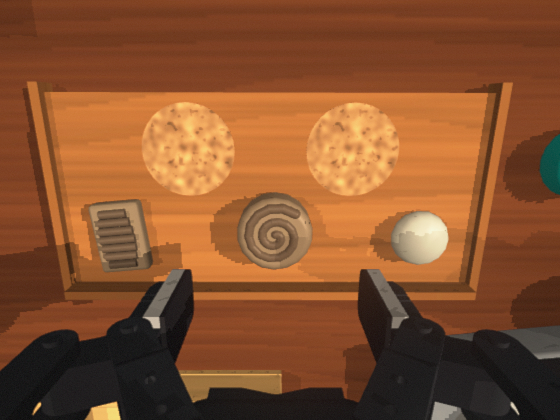

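Ammonite at (275,231), as predicted. The disc centres at (188,149) and (352,149) match the grasp positions. Descending.

Emit:
{"fn": "step_arm", "kwargs": {
  "steps": [
    {"delta_pos": [0.0005,0,0],"angular": [0,0,0],"grip": 80},
    {"delta_pos": [0.0005,0,0.015],"angular": [0,0,0],"grip": 80},
    {"delta_pos": [0.0005,0,0.03],"angular": [0,0,0],"grip": 80},
    {"delta_pos": [0.0005,0,0.045],"angular": [0,0,0],"grip": 80},
    {"delta_pos": [0.0005,0,0.06],"angular": [0,0,0],"grip": 80},
    {"delta_pos": [0.0005,0,0.075],"angular": [0,0,0],"grip": 80},
    {"delta_pos": [0.0005,0,0.088],"angular": [0,0,0],"grip": 80},
    {"delta_pos": [0.0005,0,0.095],"angular": [0,0,0],"grip": 80},
    {"delta_pos": [0.0005,0,0.095],"angular": [0,0,0],"grip": 80},
    {"delta_pos": [0.0005,0,0.095],"angular": [0,0,0],"grip": 80}
  ]
}}

```text
clock: 16.55
tool_pos: [0.6808, -0.0137, 0.0195]
tcp_rot: [-179.7, -0.1, 90.0]
force: [0.2, -0.1, 0.2]
width: 0.0682
```

```bash
python3 -c "
from h import *
s=state();print(s['tool_pos'],s['tcp_rot'],s['force'],s['width'])
plan([.684,-.0145,.0135],90)
a,cm=snap('wrist','w10')
"
```

```text
[ 0.6808 -0.0137  0.0195] [-179.6845   -0.1093   90.0076] [ 0.1939 -0.0822  0.2415] 0.06824547522478203
delta [-0.0008  0.0033  0.0059] rot [-0.0055 -0.0019  0.0001] rows 0.16358302246803097
```

View pics/w10.png

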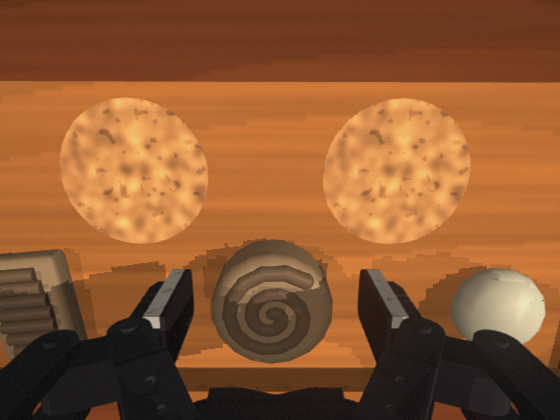

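Emit:
{"fn": "step_arm", "kwargs": {
  "steps": [
    {"delta_pos": [-0.001,0.003,0.003],"angular": [-0.003,0,0],"grip": 80},
    {"delta_pos": [-0.001,0.003,0.006],"angular": [-0.003,0,0],"grip": 76},
    {"delta_pos": [-0.001,0.003,0.006],"angular": [-0.003,0,0],"grip": 72},
    {"delta_pos": [-0.001,0.003,0.006],"angular": [-0.003,0,0],"grip": 68},
    {"delta_pos": [-0.001,0.003,0.006],"angular": [-0.003,0,0],"grip": 64},
    {"delta_pos": [-0.001,0.003,0.006],"angular": [-0.003,0,0],"grip": 60},
    {"delta_pos": [-0.001,0.003,0.006],"angular": [-0.003,0,0],"grip": 50},
    {"delta_pos": [-0.001,0.003,0.006],"angular": [-0.003,0,0],"grip": 40},
    {"delta_pos": [-0.001,0.003,0.006],"angular": [-0.003,0,0],"grip": 40},
    {"delta_pos": [-0.001,0.003,0.006],"angular": [-0.003,0,0],"grip": 40}
  ]
}}

```text
clock: 17.43
tool_pos: [0.6842, -0.0146, 0.0145]
tcp_rot: [-179.9, -0.1, 90.0]
force: [-1.7, -0.3, 5.7]
width: 0.0472
```

Emit:
{"fn": "step_arm", "kwargs": {
  "steps": [
    {"delta_pos": [0,0,-0.005],"angular": [0,0,0],"grip": 40},
    {"delta_pos": [0,0,-0.015],"angular": [0,0,0],"grip": 40},
    {"delta_pos": [0,0,-0.03],"angular": [0,0,0],"grip": 40},
    {"delta_pos": [0,0,-0.05],"angular": [0,0,0],"grip": 40},
    {"delta_pos": [0,0,-0.075],"angular": [0,0,0],"grip": 40},
    {"delta_pos": [0,0,-0.1],"angular": [0,0,0],"grip": 40},
    {"delta_pos": [0,0,-0.12],"angular": [0,0,0],"grip": 40},
    {"delta_pos": [0,0,-0.13],"angular": [0,0,0],"grip": 40},
    {"delta_pos": [0,0,-0.13],"angular": [0,0,0],"grip": 40}
  ]
}}

```text
clock: 18.18
tool_pos: [0.686, -0.015, 0.1475]
tcp_rot: [179.8, -0.1, 90.0]
force: [0.5, -1.1, -1.2]
width: 0.0476
```

```bash
python3 -c "
from h import *
s=state();print(s['tool_pos'],s['tcp_rot'],s['force'],s['width'],s['joint_pos'])
a,cm=snap('wrist','w11')
plan([.491,-.237,.15],1)
plan([.491,-.237,.15],181)
"
```

```text
[ 0.686  -0.015   0.1475] [179.7835  -0.1382  90.    ] [ 0.5426 -1.1049 -1.1541] 0.04756412358644583 [-13.7221  33.336   14.2884  92.6214  -9.6886  55.0289  93.8481]
delta [-0.2221 -0.1938 -0.0053] rot [-0.0012 -0.0024  1.5535] rows 7.0707030139502836
delta [-0.2221 -0.1938 -0.0053] rot [ 0.0024 -0.0012 -1.5881] rows 7.0707030139502836
```

View pics/w11.png

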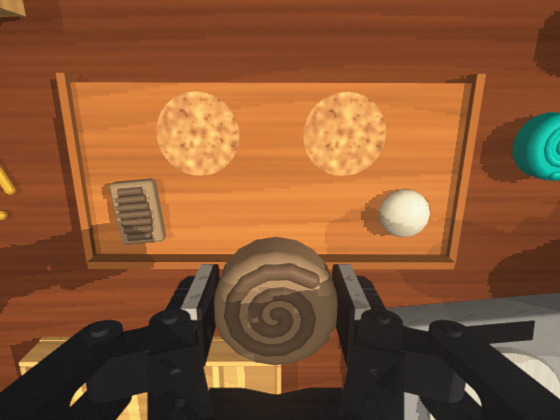

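Emit:
{"fn": "step_arm", "kwargs": {
  "steps": [
    {"delta_pos": [-0.02,-0.018,0],"angular": [0,0,0.1],"grip": 40},
    {"delta_pos": [-0.05,-0.045,0],"angular": [0,0,0.22],"grip": 40},
    {"delta_pos": [-0.08,-0.07,0],"angular": [0,0,0.34],"grip": 40},
    {"delta_pos": [-0.11,-0.095,0],"angular": [0,0,0.46],"grip": 40},
    {"delta_pos": [-0.14,-0.12,0],"angular": [0,0,0.58],"grip": 40},
    {"delta_pos": [-0.165,-0.145,0],"angular": [0,0,0.7],"grip": 40},
    {"delta_pos": [-0.19,-0.165,0],"angular": [0,0,0.82],"grip": 40},
    {"delta_pos": [-0.21,-0.185,0],"angular": [0,0,0.94],"grip": 40},
    {"delta_pos": [-0.222,-0.194,0],"angular": [0,0,1.06],"grip": 40},
    {"delta_pos": [-0.222,-0.194,0],"angular": [0,0,1.15],"grip": 40}
  ]
}}

```text
clock: 19.07
tool_pos: [0.4857, -0.2403, 0.1426]
tcp_rot: [-179.8, 0.3, 23.4]
force: [-0.6, -0.1, -1.0]
width: 0.0473
```

Emit:
{"fn": "step_arm", "kwargs": {
  "steps": [
    {"delta_pos": [0,0,0],"angular": [0,0,0.1],"grip": 40},
    {"delta_pos": [0,0,0],"angular": [0,0,0.2],"grip": 40},
    {"delta_pos": [0,0,0],"angular": [0,0,0.3],"grip": 40},
    {"delta_pos": [0,0,0],"angular": [0,0,0.4],"grip": 40},
    {"delta_pos": [0,0,0],"angular": [0,0,0.4],"grip": 40},
    {"delta_pos": [0,0,0],"angular": [0,0,0.4],"grip": 40},
    {"delta_pos": [0,0,0],"angular": [0,0,0.4],"grip": 40},
    {"delta_pos": [0,0,0],"angular": [0,0,0.4],"grip": 40}
  ]
}}

```text
clock: 19.73
tool_pos: [0.4898, -0.2368, 0.1433]
tcp_rot: [-179.9, 0.1, 1.3]
force: [-0.7, -0.1, -1.2]
width: 0.0476
```

```bash
python3 -c "
from h import *
s=state();print(s['tool_pos'],s['tcp_rot'],s['force'],s['width'],s['joint_pos'])
a,cm=snap('wrist','w12');snap('top','t12');snap('scene','s12');np.save('w12.npy',cm,allow_pickle=True)
plan([.4895,-.236,.15],1.2)
"
```

```text
[ 0.4898 -0.2368  0.1433] [-179.8706    0.1499    1.3107] [-0.6757 -0.0621 -1.1976] 0.047643620110265406 [-11.2486  25.2986  39.2383 113.7262 -21.2656  48.3788  41.0507]
delta [-0.0005 -0.001  -0.0064] rot [-0.0022  0.002   0.0008] rows 0.15541400681761966
```

View pics/w12.png

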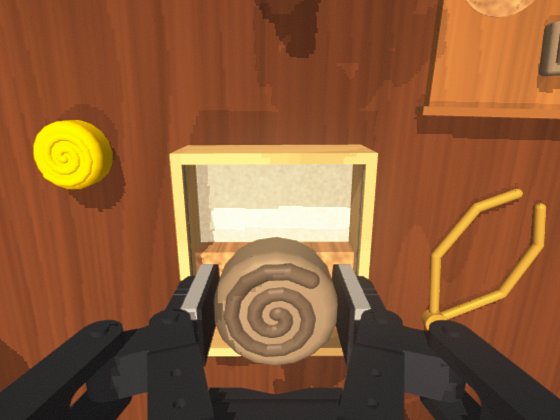

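View pics/t12.png

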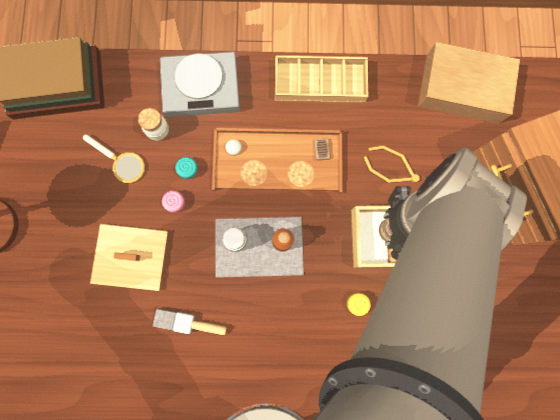

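```bash
python3 -c "
from h import *
cm=np.load('w12.npy',allow_pickle=True).item()
for n,x,y,z in(('L',173,153,.05),('R',377,153,.05),('Lin',185,163,.05),('Rin',362,163,.05),('corkedge l',200,243,.03),('corkedge r',354,243,.03),('far inner',275,163,.05)): print(n,ray('wrist',x,y,z,cm))
"
python3 -c "
import cv2
a=cv2.imread('pics/w12.png')
cv2.imwrite('pics/w12z.png',cv2.resize(a[130:280,150:400],None,fx=3,fy=3,interpolation=cv2.INTER_CUBIC))"
```

```text
L [ 0.4231 -0.1948  0.05  ]
R [ 0.5539 -0.1918  0.05  ]
Lin [ 0.4305 -0.2011  0.05  ]
Rin [ 0.5449 -0.1984  0.05  ]
corkedge l [ 0.4339 -0.2643  0.03  ]
corkedge r [ 0.5492 -0.2615  0.03  ]
far inner [ 0.4887 -0.1997  0.05  ]
```

View pics/w12z.png

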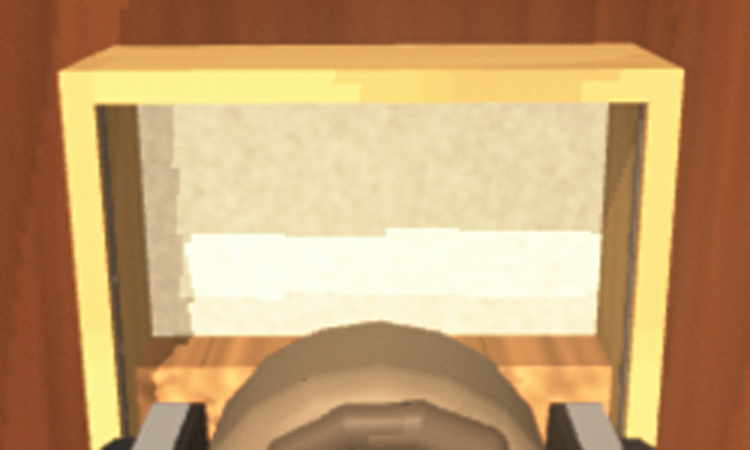

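Emit:
{"fn": "step_arm", "kwargs": {
  "steps": [
    {"delta_pos": [-0.0005,-0.001,0.02],"angular": [0,0,0],"grip": 40},
    {"delta_pos": [-0.0005,-0.001,0.04],"angular": [0,0,0],"grip": 40},
    {"delta_pos": [-0.0005,-0.001,0.06],"angular": [0,0,0],"grip": 40},
    {"delta_pos": [-0.0005,-0.001,0.08],"angular": [0,0,0],"grip": 40},
    {"delta_pos": [-0.0005,-0.001,0.095],"angular": [0,0,0],"grip": 40},
    {"delta_pos": [-0.0005,-0.001,0.108],"angular": [0,0,0],"grip": 40},
    {"delta_pos": [-0.0005,-0.001,0.118],"angular": [0,0,0],"grip": 40},
    {"delta_pos": [-0.0005,-0.001,0.124],"angular": [0,0,0],"grip": 40},
    {"delta_pos": [-0.0005,-0.001,0.124],"angular": [0,0,0],"grip": 40},
    {"delta_pos": [-0.0005,-0.001,0.124],"angular": [0,0,0],"grip": 40}
  ]
}}

```text
clock: 20.72
tool_pos: [0.4895, -0.2359, 0.0199]
tcp_rot: [-179.9, 0.1, 1.2]
force: [-0.1, 0.4, -0.3]
width: 0.0478
```

```bash
python3 -c "
from h import *
s=state();print(s['tool_pos'],s['tcp_rot'],s['force'],s['width'])
a,cm=snap('wrist','w13')
plan([.489,-.2355,.0135],1.2)
"
```

```text
[ 0.4895 -0.2359  0.0199] [-179.8881    0.0991    1.1947] [-0.1022  0.4188 -0.2535] 0.0477650124521788
delta [-0.0008 -0.0005  0.0067] rot [-0.0016  0.001  -0.0001] rows 0.16345677571026174
```

View pics/w13.png

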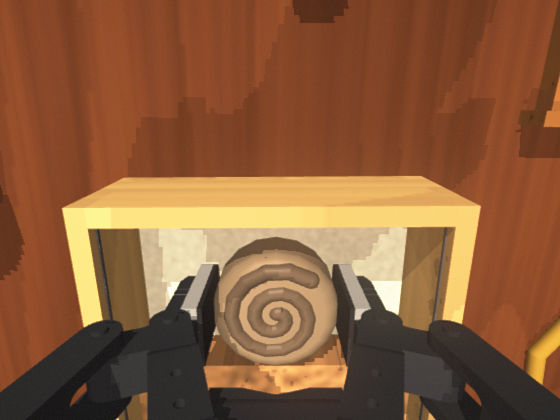

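Emit:
{"fn": "step_arm", "kwargs": {
  "steps": [
    {"delta_pos": [0,0,0.002],"angular": [0,0,0],"grip": 40},
    {"delta_pos": [0,0,0.004],"angular": [0,0,0],"grip": 40},
    {"delta_pos": [0,0,0.006],"angular": [0,0,0],"grip": 40},
    {"delta_pos": [0,0,0.006],"angular": [0,0,0],"grip": 40},
    {"delta_pos": [0,0,0.006],"angular": [0,0,0],"grip": 40}
  ]
}}

```text
clock: 21.18
tool_pos: [0.4893, -0.2356, 0.0137]
tcp_rot: [-179.9, 0.1, 1.2]
force: [1.0, 0.3, -0.4]
width: 0.0476
```

Emit:
{"fn": "step_arm", "kwargs": {
  "steps": [
    {"delta_pos": [0,0,0.001],"angular": [0,0,0],"grip": 40},
    {"delta_pos": [0,0,0.001],"angular": [0,0,0],"grip": 40},
    {"delta_pos": [0,0,0.001],"angular": [0,0,0],"grip": 40}
  ]
}}

```text
clock: 21.43
tool_pos: [0.4893, -0.2356, 0.0127]
tcp_rot: [-179.9, 0.1, 1.2]
force: [-0.4, -0.3, -0.5]
width: 0.0473
```

Emit:
{"fn": "step_arm", "kwargs": {
  "steps": [
    {"delta_pos": [0,0,0.0007],"angular": [0,0,0],"grip": 40},
    {"delta_pos": [0,0,0.0007],"angular": [0,0,0],"grip": 40},
    {"delta_pos": [0,0,0.0007],"angular": [0,0,0],"grip": 40}
  ]
}}

```text
clock: 21.68
tool_pos: [0.4894, -0.2357, 0.0124]
tcp_rot: [-179.9, 0.1, 1.2]
force: [-2.7, 1.0, 5.4]
width: 0.0472
```

Emit:
{"fn": "step_arm", "kwargs": {
  "steps": [
    {"delta_pos": [0,0,-0.0004],"angular": [0,0,0],"grip": 60},
    {"delta_pos": [0,0,-0.0004],"angular": [0,0,0],"grip": 74},
    {"delta_pos": [0,0,-0.0004],"angular": [0,0,0],"grip": 74},
    {"delta_pos": [0,0,-0.0004],"angular": [0,0,0],"grip": 74},
    {"delta_pos": [0,0,-0.015],"angular": [0,0,0],"grip": 74},
    {"delta_pos": [0,0,-0.04],"angular": [0,0,0],"grip": 74},
    {"delta_pos": [0,0,-0.08],"angular": [0,0,0],"grip": 74},
    {"delta_pos": [0,0,-0.12],"angular": [0,0,0],"grip": 60},
    {"delta_pos": [0,0,-0.16],"angular": [0,0,0],"grip": 60},
    {"delta_pos": [0,0,-0.16],"angular": [0,0,0],"grip": 60}
  ]
}}

```text
clock: 22.52
tool_pos: [0.4932, -0.2385, 0.1788]
tcp_rot: [179.9, -0.5, 1.1]
force: [0.8, -1.1, -0.9]
width: 0.0511
```

```bash
python3 -c "
from h import *
s=state();print(s['tool_pos'],s['tcp_rot'],s['force'],s['width'],s['joint_pos'])
a,cm=snap('wrist','w14')
plan([.437,.315,.17],-4.9)
"
```

```text
[ 0.4932 -0.2385  0.1788] [179.9292  -0.5041   1.1372] [ 0.7628 -1.1318 -0.9392] 0.05106354718418567 [-13.4317  22.5539  41.7407 112.1225 -19.1887  51.764   39.2212]
delta [-0.0436 -0.5533  0.0057] rot [-0.0005 -0.0057  0.1064] rows 13.31007449727049
```

View pics/w14.png

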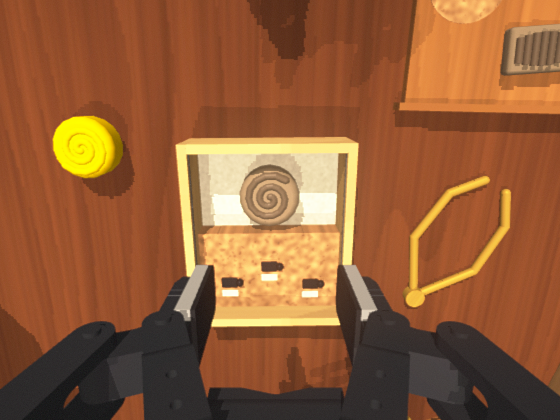

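The ammonite lies flat in the deep bay at (270,196). Now the lid.

Emit:
{"fn": "step_arm", "kwargs": {
  "steps": [
    {"delta_pos": [-0.003,-0.02,0],"angular": [0,-0.005,0.01],"grip": 60},
    {"delta_pos": [-0.006,-0.055,0],"angular": [0,-0.005,0.02],"grip": 60},
    {"delta_pos": [-0.009,-0.095,0],"angular": [0,-0.005,0.03],"grip": 60},
    {"delta_pos": [-0.012,-0.135,0],"angular": [0,-0.005,0.04],"grip": 60},
    {"delta_pos": [-0.015,-0.175,0],"angular": [0,-0.005,0.05],"grip": 60},
    {"delta_pos": [-0.018,-0.215,0],"angular": [0,-0.005,0.06],"grip": 60},
    {"delta_pos": [-0.021,-0.255,0],"angular": [0,-0.005,0.07],"grip": 60},
    {"delta_pos": [-0.024,-0.295,0],"angular": [0,-0.005,0.08],"grip": 60},
    {"delta_pos": [-0.027,-0.335,0],"angular": [0,-0.005,0.09],"grip": 60},
    {"delta_pos": [-0.03,-0.375,0],"angular": [0,-0.005,0.106],"grip": 60}
  ]
}}

```text
clock: 23.4
tool_pos: [0.4504, 0.1401, 0.172]
tcp_rot: [-179.9, 0.5, -4.9]
force: [0.2, -0.3, -0.0]
width: 0.0514
```

```bash
python3 -c "
from h import *
s=state();print(s['tool_pos'],s['tcp_rot'],s['force'],s['width'],s['joint_pos'])
plan([.437,.315,.17],-4.9)
"
```

```text
[0.4504 0.1401 0.172 ] [-179.9389    0.485    -4.8838] [ 0.2297 -0.2719 -0.0073] 0.051444372126170444 [-58.1741  14.7853  39.4324 121.3131 -12.884   48.3127 -15.8499]
delta [-0.0282 -0.1731  0.0024] rot [-0.0011  0.0085  0.0003] rows 4.205872473559617
```

Emit:
{"fn": "step_arm", "kwargs": {
  "steps": [
    {"delta_pos": [-0.007,-0.04,0],"angular": [0,0.004,0],"grip": 60},
    {"delta_pos": [-0.014,-0.08,0],"angular": [0,0.004,0],"grip": 60},
    {"delta_pos": [-0.02,-0.12,0],"angular": [0,0.004,0],"grip": 60},
    {"delta_pos": [-0.025,-0.15,0],"angular": [0,0.004,0],"grip": 60},
    {"delta_pos": [-0.03,-0.17,0],"angular": [0,0.004,0],"grip": 60},
    {"delta_pos": [-0.031,-0.175,0],"angular": [0,0.004,0],"grip": 60},
    {"delta_pos": [-0.031,-0.175,0],"angular": [0,0.004,0],"grip": 60},
    {"delta_pos": [-0.031,-0.175,0],"angular": [0,0.004,0],"grip": 60},
    {"delta_pos": [-0.031,-0.175,0],"angular": [0,0.004,0],"grip": 60}
  ]
}}

```text
clock: 24.15
tool_pos: [0.436, 0.3131, 0.1729]
tcp_rot: [-180.0, 0.2, -5.0]
force: [0.6, -2.1, -0.7]
width: 0.0509
```

```bash
python3 -c "
from h import *
s=state();print(s['tool_pos'],s['tcp_rot'],s['force'],s['width'],s['joint_pos'])
a,cm=snap('wrist','w15');np.save('w15.npy',cm,allow_pickle=True)
plan([.437,.315,.018],-4.9)
c=np.cos(np.radians(-4.86));q=np.sin(np.radians(-4.86))
for x,y,z in((0,.025,.043),(0,-.025,.043),(.067,.077,.013),(-.067,.077,.013)): print(proj('wrist',[.4365+c*x-q*y,.315+q*x+c*y,z],cm))
"
```

```text
[0.436  0.3131 0.1729] [-179.9797    0.2103   -5.0265] [ 0.5578 -2.1229 -0.708 ] 0.05094531577543199 [-70.4506  20.8675  35.2772 113.1387 -15.6038  50.7781 -31.966 ]
delta [ 0.0012 -0.0018  0.1551] rot [-0.0008  0.0035 -0.0024] rows 3.719948043078792
[276.1179 168.3852]
[276.265  231.2129]
[361.1972  95.9991]
[191.0549  96.5388]
```

View pics/w15.png

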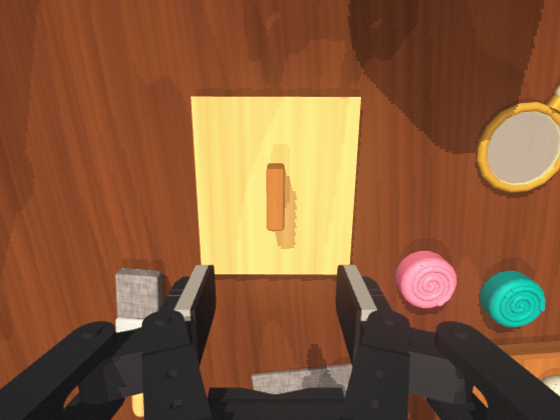

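The lid corners and handle (275,200) match the estimate. Descending.

Emit:
{"fn": "step_arm", "kwargs": {
  "steps": [
    {"delta_pos": [0.0005,-0.001,0.02],"angular": [0,0.003,-0.002],"grip": 55},
    {"delta_pos": [0.0005,-0.001,0.045],"angular": [0,0.003,-0.002],"grip": 55},
    {"delta_pos": [0.0005,-0.001,0.07],"angular": [0,0.003,-0.002],"grip": 50},
    {"delta_pos": [0.0005,-0.001,0.095],"angular": [0,0.003,-0.002],"grip": 45},
    {"delta_pos": [0.0005,-0.001,0.115],"angular": [0,0.003,-0.002],"grip": 45},
    {"delta_pos": [0.0005,-0.001,0.13],"angular": [0,0.003,-0.002],"grip": 45},
    {"delta_pos": [0.0005,-0.001,0.14],"angular": [0,0.003,-0.002],"grip": 45},
    {"delta_pos": [0.0005,-0.001,0.147],"angular": [0,0.003,-0.002],"grip": 45},
    {"delta_pos": [0.0005,-0.001,0.147],"angular": [0,0.003,-0.002],"grip": 45},
    {"delta_pos": [0.0005,-0.001,0.147],"angular": [0,0.003,-0.002],"grip": 45}
  ]
}}

```text
clock: 25.03
tool_pos: [0.4364, 0.3163, 0.0267]
tcp_rot: [-179.9, -0.0, -4.8]
force: [0.5, -0.0, 0.2]
width: 0.0384
```

```bash
python3 -c "
from h import *
s=state();print(s['tool_pos'],s['tcp_rot'],s['force'],s['width'])
a,cm=snap('wrist','w16')
plan([.437,.315,.018],-4.9)
"
```

```text
[0.4364 0.3163 0.0267] [-179.8951   -0.0113   -4.7996] [ 0.4892 -0.047   0.2049] 0.038445061066994406
delta [0.0006 0.0016 0.0091] rot [-0.0025 -0.0007  0.002 ] rows 0.221284581508751
```

View pics/w16.png

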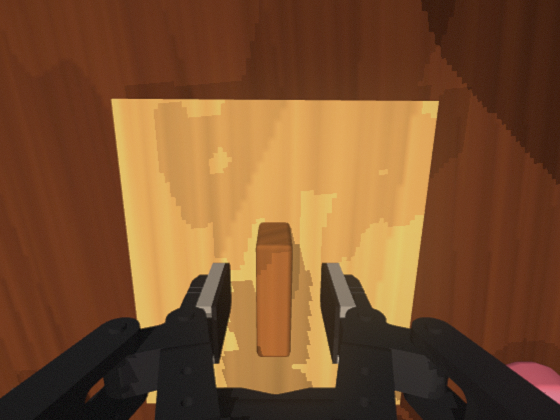

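Emit:
{"fn": "step_arm", "kwargs": {
  "steps": [
    {"delta_pos": [0,0.001,0.004],"angular": [0,0,0.002],"grip": 40},
    {"delta_pos": [0,0.001,0.0075],"angular": [0,0,0.002],"grip": 30},
    {"delta_pos": [0,0.001,0.0075],"angular": [0,0,0.002],"grip": 25},
    {"delta_pos": [0,0.001,0.0075],"angular": [0,0,0.002],"grip": 20},
    {"delta_pos": [0,0.001,0.0075],"angular": [0,0,0.002],"grip": 17},
    {"delta_pos": [0,0.001,0.0075],"angular": [0,0,0.002],"grip": 14},
    {"delta_pos": [0,0.001,0.0075],"angular": [0,0,0.002],"grip": 10},
    {"delta_pos": [0,0.001,0.0075],"angular": [0,0,0.002],"grip": 3},
    {"delta_pos": [0,0.001,0.0075],"angular": [0,0,0.002],"grip": 0},
    {"delta_pos": [0,0.001,0.0075],"angular": [0,0,0.002],"grip": 0}
  ]
}}

```text
clock: 25.92
tool_pos: [0.436, 0.3157, 0.0191]
tcp_rot: [-179.9, -0.0, -4.9]
force: [-0.5, -0.6, 5.5]
width: 0.0126
```

Emit:
{"fn": "step_arm", "kwargs": {
  "steps": [
    {"delta_pos": [0,0,0],"angular": [0,0,0],"grip": 0},
    {"delta_pos": [0,0,0],"angular": [0,0,0],"grip": 0}
  ]
}}

```text
clock: 26.08
tool_pos: [0.436, 0.3157, 0.0191]
tcp_rot: [-179.9, -0.0, -4.9]
force: [-1.3, -1.1, 6.4]
width: 0.0127
```

Emit:
{"fn": "step_arm", "kwargs": {
  "steps": [
    {"delta_pos": [0,0,-0.008],"angular": [0,0,0],"grip": 0},
    {"delta_pos": [0,0,-0.02],"angular": [0,0,0],"grip": 0},
    {"delta_pos": [0,0,-0.04],"angular": [0,0,0],"grip": 0},
    {"delta_pos": [0,0,-0.065],"angular": [0,0,0],"grip": 0},
    {"delta_pos": [0,0,-0.09],"angular": [0,0,0],"grip": 0},
    {"delta_pos": [0,0,-0.115],"angular": [0,0,0],"grip": 0},
    {"delta_pos": [0,0,-0.135],"angular": [0,0,0],"grip": 0},
    {"delta_pos": [0,0,-0.145],"angular": [0,0,0],"grip": 0},
    {"delta_pos": [0,0,-0.145],"angular": [0,0,0],"grip": 0},
    {"delta_pos": [0,0,-0.145],"angular": [0,0,0],"grip": 0}
  ]
}}

```text
clock: 26.92
tool_pos: [0.4355, 0.3154, 0.1638]
tcp_rot: [-179.9, 0.0, -4.9]
force: [-0.3, -0.7, -1.7]
width: 0.0129
```

```bash
python3 -c "
from h import *
s=state();print(s['tool_pos'],s['tcp_rot'],s['force'],s['width'])
a,cm=snap('wrist','w17')
plan([.490,-.271,.17],1.2)
"
```

```text
[0.4355 0.3154 0.1638] [-179.8717    0.0133   -4.8538] [-0.3216 -0.656  -1.6565] 0.01285869500582433
delta [ 0.1043  0.5793 -0.0076] rot [-0.0008  0.0012 -0.1056] rows 14.116981675428496
```

View pics/w17.png

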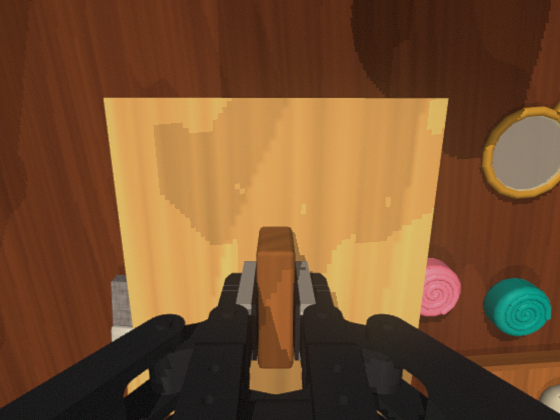

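Emit:
{"fn": "step_arm", "kwargs": {
  "steps": [
    {"delta_pos": [0.003,0.015,0],"angular": [0,0,-0.005],"grip": 0},
    {"delta_pos": [0.008,0.045,0],"angular": [0,0,-0.01],"grip": 0},
    {"delta_pos": [0.014,0.08,-0.006],"angular": [0,0,-0.016],"grip": 0},
    {"delta_pos": [0.021,0.115,-0.006],"angular": [0,0,-0.022],"grip": 0},
    {"delta_pos": [0.027,0.15,-0.006],"angular": [0,0,-0.028],"grip": 0},
    {"delta_pos": [0.034,0.19,-0.006],"angular": [0,0,-0.036],"grip": 0},
    {"delta_pos": [0.041,0.23,-0.006],"angular": [0,0,-0.044],"grip": 0},
    {"delta_pos": [0.049,0.27,-0.006],"angular": [0,0,-0.05],"grip": 0},
    {"delta_pos": [0.056,0.31,-0.006],"angular": [0,0,-0.056],"grip": 0},
    {"delta_pos": [0.063,0.35,-0.006],"angular": [0,0,-0.064],"grip": 0}
  ]
}}

```text
clock: 27.8
tool_pos: [0.4676, -0.0406, 0.168]
tcp_rot: [-179.9, 0.1, -1.2]
force: [1.6, 0.2, -0.8]
width: 0.0127
```

```bash
python3 -c "
from h import *
s=state();print(s['tool_pos'],s['tcp_rot'],s['force'],s['width'])
plan([.490,-.271,.17],1.2)
"
```

```text
[ 0.4676 -0.0406  0.168 ] [-179.9384    0.1346   -1.1701] [ 1.625   0.2473 -0.8268] 0.01266257906334256
delta [ 0.0271  0.2299 -0.0023] rot [-0.0011  0.0023 -0.0414] rows 5.55114645139195
```

Emit:
{"fn": "step_arm", "kwargs": {
  "steps": [
    {"delta_pos": [0.005,0.04,0],"angular": [0,0,-0.01],"grip": 0},
    {"delta_pos": [0.009,0.08,0],"angular": [0,0,-0.02],"grip": 0},
    {"delta_pos": [0.014,0.12,0],"angular": [0,0,-0.03],"grip": 0},
    {"delta_pos": [0.018,0.155,0],"angular": [0,0,-0.035],"grip": 0},
    {"delta_pos": [0.022,0.185,0],"angular": [0,0,-0.041],"grip": 0},
    {"delta_pos": [0.025,0.21,0],"angular": [0,0,-0.041],"grip": 0},
    {"delta_pos": [0.027,0.225,0],"angular": [0,0,-0.041],"grip": 0},
    {"delta_pos": [0.027,0.23,0],"angular": [0,0,-0.041],"grip": 0},
    {"delta_pos": [0.027,0.23,0],"angular": [0,0,-0.041],"grip": 0},
    {"delta_pos": [0.027,0.23,0],"angular": [0,0,-0.041],"grip": 0}
  ]
}}

```text
clock: 28.63
tool_pos: [0.4904, -0.2681, 0.1677]
tcp_rot: [-179.8, 0.1, 1.2]
force: [0.2, 0.1, -2.3]
width: 0.0128
```

Emit:
{"fn": "step_arm", "kwargs": {
  "steps": [
    {"delta_pos": [0,0,0.01],"angular": [0,0,0],"grip": 0},
    {"delta_pos": [0,0,0.025],"angular": [0,0,0],"grip": 0},
    {"delta_pos": [0,0,0.045],"angular": [0,0,0],"grip": 0},
    {"delta_pos": [0,0,0.06],"angular": [0,0,0],"grip": 0},
    {"delta_pos": [0,0,0.07],"angular": [0,0,0],"grip": 0},
    {"delta_pos": [0,0,0.075],"angular": [0,0,0],"grip": 0},
    {"delta_pos": [0,0,0.075],"angular": [0,0,0],"grip": 0},
    {"delta_pos": [0,0,0.075],"angular": [0,0,0],"grip": 0}
  ]
}}

```text
clock: 29.3
tool_pos: [0.4913, -0.2689, 0.094]
tcp_rot: [-179.9, -0.0, 1.2]
force: [0.3, -0.6, -1.9]
width: 0.0127
```

```bash
python3 -c "
from h import *
s=state();print(s['tool_pos'],s['tcp_rot'],s['force'],s['width'])
a,cm=snap('wrist','w18');snap('scene','s18')
plan([.490,-.271,.075],1.2)
"
```

```text
[ 0.4913 -0.2689  0.094 ] [-179.9105   -0.0047    1.1755] [ 0.2611 -0.6138 -1.9373] 0.012738586186893563
delta [-0.0017  0.0016  0.0196] rot [-0.0011 -0.0014 -0.0008] rows 0.4740259758939885
```

View pics/w18.png

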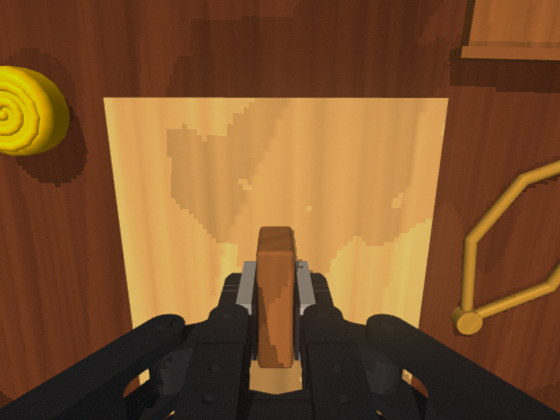

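View pics/s18.png

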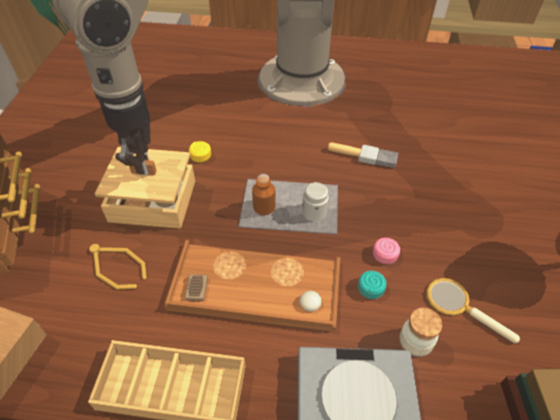

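Emit:
{"fn": "step_arm", "kwargs": {
  "steps": [
    {"delta_pos": [-0.0012,0.0016,0.005],"angular": [0,0,0],"grip": 0},
    {"delta_pos": [-0.0012,0.0016,0.01],"angular": [0,0,0],"grip": 0},
    {"delta_pos": [-0.0012,0.0016,0.015],"angular": [0,0,0],"grip": 0},
    {"delta_pos": [-0.0012,0.0016,0.02],"angular": [0,0,0],"grip": 0},
    {"delta_pos": [-0.0012,0.0016,0.023],"angular": [0,0,0],"grip": 0},
    {"delta_pos": [-0.0012,0.0016,0.023],"angular": [0,0,0],"grip": 0},
    {"delta_pos": [-0.0012,0.0016,0.023],"angular": [0,0,0],"grip": 0}
  ]
}}

```text
clock: 29.98
tool_pos: [0.4897, -0.2707, 0.0706]
tcp_rot: [-179.9, 0.0, 1.1]
force: [-0.4, 0.2, -2.4]
width: 0.0129
```

Emit:
{"fn": "step_arm", "kwargs": {
  "steps": [
    {"delta_pos": [0,0,0.001],"angular": [0,0,0],"grip": 0},
    {"delta_pos": [0,0,0.002],"angular": [0,0,0],"grip": 0},
    {"delta_pos": [0,0,0.003],"angular": [0,0,0],"grip": 0},
    {"delta_pos": [0,0,0.003],"angular": [0,0,0],"grip": 0}
  ]
}}

```text
clock: 30.32
tool_pos: [0.4899, -0.2707, 0.0678]
tcp_rot: [-179.9, 0.0, 1.1]
force: [0.1, 0.5, -1.7]
width: 0.0133
```

Emit:
{"fn": "step_arm", "kwargs": {
  "steps": [
    {"delta_pos": [0,0,0.001],"angular": [0,0,0],"grip": 0},
    {"delta_pos": [0,0,0.002],"angular": [0,0,0],"grip": 0},
    {"delta_pos": [0,0,0.003],"angular": [0,0,0],"grip": 0},
    {"delta_pos": [0,0,0.003],"angular": [0,0,0],"grip": 0}
  ]
}}

```text
clock: 30.65
tool_pos: [0.4897, -0.2706, 0.0646]
tcp_rot: [-179.9, 0.0, 1.1]
force: [-0.8, 0.4, -2.4]
width: 0.0131
```

Emit:
{"fn": "step_arm", "kwargs": {
  "steps": [
    {"delta_pos": [0,0,0.0008],"angular": [0,0,0],"grip": 0},
    {"delta_pos": [0,0,0.0008],"angular": [0,0,0],"grip": 0},
    {"delta_pos": [0,0,0.0008],"angular": [0,0,0],"grip": 0}
  ]
}}

```text
clock: 30.9
tool_pos: [0.4899, -0.2708, 0.0641]
tcp_rot: [-179.9, -0.0, 1.1]
force: [0.2, 0.1, -1.2]
width: 0.0127
```

Emit:
{"fn": "step_arm", "kwargs": {
  "steps": [
    {"delta_pos": [0,0,0.0007],"angular": [0,0,0],"grip": 0},
    {"delta_pos": [0,0,0.0007],"angular": [0,0,0],"grip": 0},
    {"delta_pos": [0,0,0.0007],"angular": [0,0,0],"grip": 0}
  ]
}}

```text
clock: 31.15
tool_pos: [0.4899, -0.2708, 0.0641]
tcp_rot: [-179.9, -0.0, 1.1]
force: [-3.1, 2.8, 7.9]
width: 0.0129
```

Contact came at the seated height of 0.0641. Releasing.

Emit:
{"fn": "step_arm", "kwargs": {
  "steps": [
    {"delta_pos": [0,0,-0.0005],"angular": [0,0,0],"grip": 20},
    {"delta_pos": [0,0,-0.0005],"angular": [0,0,0],"grip": 35},
    {"delta_pos": [0,0,-0.0005],"angular": [0,0,0],"grip": 45},
    {"delta_pos": [0,0,-0.0005],"angular": [0,0,0],"grip": 45},
    {"delta_pos": [0,0,-0.01],"angular": [0,0,0],"grip": 45},
    {"delta_pos": [0,0,-0.03],"angular": [0,0,0],"grip": 45},
    {"delta_pos": [0,0,-0.06],"angular": [0,0,0],"grip": 60},
    {"delta_pos": [0,0,-0.09],"angular": [0,0,0],"grip": 80},
    {"delta_pos": [0,0,-0.11],"angular": [0,0,0],"grip": 80},
    {"delta_pos": [0,0,-0.11],"angular": [0,0,0],"grip": 80}
  ]
}}

```text
clock: 31.98
tool_pos: [0.492, -0.2727, 0.1781]
tcp_rot: [179.9, -0.4, 1.1]
force: [0.4, -1.2, 0.1]
width: 0.0682
```

```bash
python3 -c "
from h import *
s=state();print(s['tool_pos'],s['tcp_rot'],s['force'],s['width'],s['joint_pos'])
a,cm=snap('wrist','w19');snap('scene','s19')
plan([.4745,-.0316,.16],90)
c=np.cos(np.radians(1.2));q=np.sin(np.radians(1.2))
for x,y,z in((0,.025,.088),(0,-.025,.088),(.067,.077,.058),(-.067,.077,.058)): print(proj('wrist',[.490+c*x-q*y,-.2707+q*x+c*y,z],cm))
"
```

```text
[ 0.492  -0.2727  0.1781] [179.9413  -0.404    1.1076] [ 0.4428 -1.1522  0.0719] 0.06815250135496205 [ -9.8338  24.3926  42.2266 110.1842 -20.6211  52.7054  43.5844]
delta [-0.0111 -0.2396  0.0147] rot [ 0.0005 -0.0026 -1.5507] rows 5.763699733077787
[270.9473 178.8365]
[271.3229 250.6102]
[368.7274  94.8857]
[172.4715  95.2094]
```

View pics/w19.png

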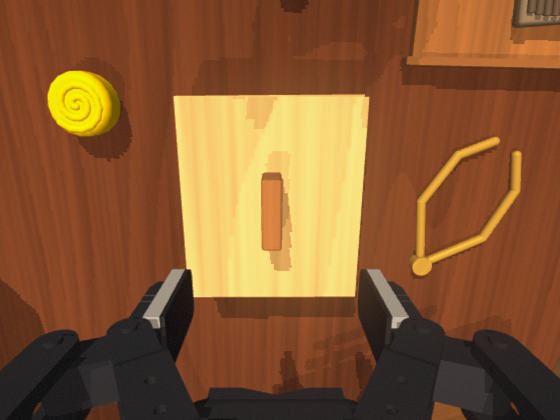

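View pics/s19.png

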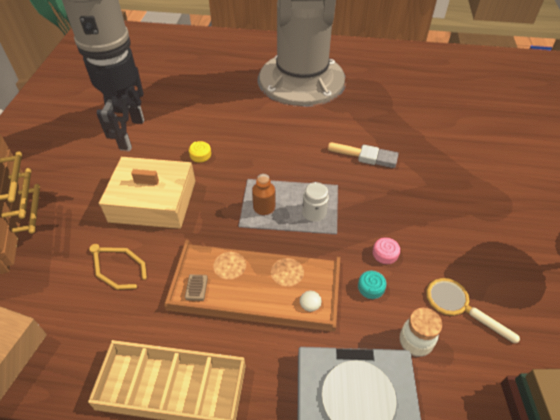

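The lid sits flat on the box with no gap visible. Now back to the bottle, turning to yaw 90.

Emit:
{"fn": "step_arm", "kwargs": {
  "steps": [
    {"delta_pos": [-0.001,-0.02,0],"angular": [0,0,-0.12],"grip": 85},
    {"delta_pos": [-0.002,-0.05,0],"angular": [0,0,-0.24],"grip": 90},
    {"delta_pos": [-0.004,-0.085,0],"angular": [0,0,-0.36],"grip": 95},
    {"delta_pos": [-0.006,-0.12,0],"angular": [0,0,-0.48],"grip": 100},
    {"delta_pos": [-0.008,-0.155,0],"angular": [0,0,-0.6],"grip": 100},
    {"delta_pos": [-0.009,-0.19,0],"angular": [0,0,-0.72],"grip": 100},
    {"delta_pos": [-0.01,-0.215,0],"angular": [0,0,-0.84],"grip": 100},
    {"delta_pos": [-0.011,-0.235,0],"angular": [0,0,-0.96],"grip": 100},
    {"delta_pos": [-0.011,-0.24,0],"angular": [0,0,-1.08],"grip": 100},
    {"delta_pos": [-0.011,-0.24,0],"angular": [0,0,-1.2],"grip": 100}
  ]
}}

```text
clock: 32.92
tool_pos: [0.473, -0.0287, 0.1726]
tcp_rot: [-179.8, -0.1, 70.5]
force: [1.4, -0.3, -0.5]
width: 0.0854
```

Emit:
{"fn": "step_arm", "kwargs": {
  "steps": [
    {"delta_pos": [0,0,0],"angular": [0,0,-0.12],"grip": 100},
    {"delta_pos": [0,0,0],"angular": [0,0,-0.24],"grip": 100},
    {"delta_pos": [0,0,0],"angular": [0,0,-0.35],"grip": 100},
    {"delta_pos": [0,0,0],"angular": [0,0,-0.35],"grip": 100},
    {"delta_pos": [0,0,0],"angular": [0,0,-0.35],"grip": 100},
    {"delta_pos": [0,0,0],"angular": [0,0,-0.35],"grip": 100},
    {"delta_pos": [0,0,0],"angular": [0,0,-0.35],"grip": 100},
    {"delta_pos": [0,0,0],"angular": [0,0,-0.35],"grip": 100}
  ]
}}

```text
clock: 33.58
tool_pos: [0.474, -0.0312, 0.1736]
tcp_rot: [-180.0, -0.1, 89.9]
force: [-0.3, 0.0, -0.6]
width: 0.0856
```

```bash
python3 -c "
from h import *
s=state();print(s['tool_pos'],s['tcp_rot'],s['force'],s['width'],s['joint_pos'])
a,cm=snap('wrist','w20')
plan([.4747,-.0316,.04],90)
print(proj('wrist',[.4757,-.0316,.095],cm))
"
```

```text
[ 0.474  -0.0312  0.1736] [-179.9764   -0.0862   89.8704] [-0.3281  0.0095 -0.6464] 0.08557026885783173 [-22.5806  12.9257  21.7686 120.3104  -6.5402  47.8655  92.9565]
delta [-0.0007  0.0007  0.1336] rot [-0.0003 -0.0015 -0.0019] rows 3.2043326210319125
[273.2089 225.6419]
```

View pics/w20.png

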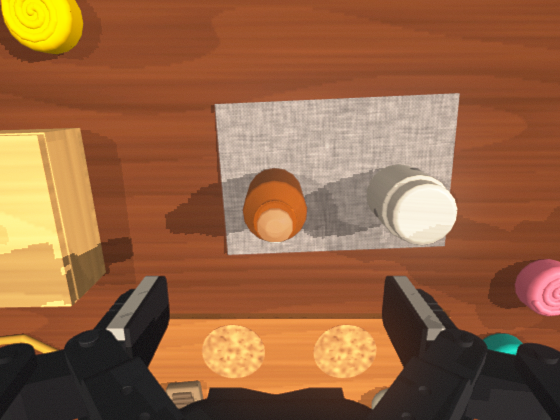

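Emit:
{"fn": "step_arm", "kwargs": {
  "steps": [
    {"delta_pos": [-0.0005,0.0007,0.02],"angular": [0,0,-0.002],"grip": 100},
    {"delta_pos": [-0.0005,0.0007,0.04],"angular": [0,0,-0.002],"grip": 100},
    {"delta_pos": [-0.0005,0.0007,0.06],"angular": [0,0,-0.002],"grip": 100},
    {"delta_pos": [-0.0005,0.0007,0.08],"angular": [0,0,-0.002],"grip": 100},
    {"delta_pos": [-0.0005,0.0007,0.1],"angular": [0,0,-0.002],"grip": 100},
    {"delta_pos": [-0.0005,0.0007,0.115],"angular": [0,0,-0.002],"grip": 100},
    {"delta_pos": [-0.0005,0.0007,0.127],"angular": [0,0,-0.002],"grip": 100},
    {"delta_pos": [-0.0005,0.0007,0.135],"angular": [0,0,-0.002],"grip": 100},
    {"delta_pos": [-0.0005,0.0007,0.139],"angular": [0,0,-0.002],"grip": 100},
    {"delta_pos": [-0.0005,0.0007,0.139],"angular": [0,0,-0.002],"grip": 100}
  ]
}}

```text
clock: 34.47
tool_pos: [0.4745, -0.0315, 0.0342]
tcp_rot: [-179.9, -0.1, 90.1]
force: [-0.6, -0.2, -0.4]
width: 0.0855
```

```bash
python3 -c "
from h import *
s=state();print(s['tool_pos'],s['tcp_rot'],s['force'],s['width'])
plan([.4747,-.0316,.0284],90)
a,cm=snap('wrist','w21')
"
```

```text
[ 0.4745 -0.0315  0.0342] [-179.9347   -0.081    90.0546] [-0.5718 -0.1929 -0.4083] 0.08554475141168676
delta [-0.0001  0.0003  0.0058] rot [-0.0011 -0.0014  0.001 ] rows 0.13984338894733073
```

View pics/w21.png

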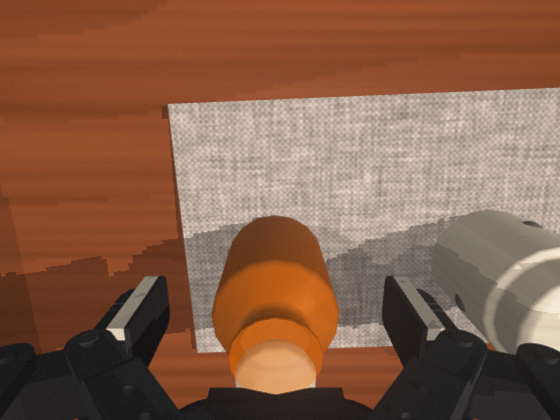

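Emit:
{"fn": "step_arm", "kwargs": {
  "steps": [
    {"delta_pos": [0,0.0003,0.003],"angular": [0,0,0.001],"grip": 90},
    {"delta_pos": [0,0.0003,0.0057],"angular": [0,0,0.001],"grip": 75},
    {"delta_pos": [0,0.0003,0.0057],"angular": [0,0,0.001],"grip": 68},
    {"delta_pos": [0,0.0003,0.0057],"angular": [0,0,0.001],"grip": 64},
    {"delta_pos": [0,0.0003,0.0057],"angular": [0,0,0.001],"grip": 61},
    {"delta_pos": [0,0.0003,0.0057],"angular": [0,0,0.001],"grip": 58},
    {"delta_pos": [0,0.0003,0.0057],"angular": [0,0,0.001],"grip": 55},
    {"delta_pos": [0,0.0003,0.0057],"angular": [0,0,0.001],"grip": 50},
    {"delta_pos": [0,0.0003,0.0057],"angular": [0,0,0.001],"grip": 40},
    {"delta_pos": [0,0.0003,0.0057],"angular": [0,0,0.001],"grip": 35}
  ]
}}

```text
clock: 35.35
tool_pos: [0.4752, -0.0315, 0.0296]
tcp_rot: [180.0, -0.1, 90.0]
force: [-2.1, 0.1, 8.6]
width: 0.0464
```

Emit:
{"fn": "step_arm", "kwargs": {
  "steps": [
    {"delta_pos": [0,0,0],"angular": [0,0,0],"grip": 35},
    {"delta_pos": [0,0,0],"angular": [0,0,0],"grip": 35},
    {"delta_pos": [0,0,0],"angular": [0,0,0],"grip": 35}
  ]
}}

```text
clock: 35.6
tool_pos: [0.4752, -0.0315, 0.0296]
tcp_rot: [180.0, -0.1, 90.0]
force: [-2.0, 0.3, 8.3]
width: 0.0464
```

```bash
python3 -c "
from h import *
s=state();print(s['tool_pos'],s['tcp_rot'],s['force'],s['width'])
plan([.6338,-.0715,.1],90)
"
```

```text
[ 0.4752 -0.0315  0.0296] [179.9795  -0.1111  89.9931] [-1.9563  0.2691  8.3258] 0.04639731710071121
delta [-0.0399  0.1586 -0.0704] rot [ 0.0004 -0.0019 -0.0001] rows 4.269884782452287
```

Emit:
{"fn": "step_arm", "kwargs": {
  "steps": [
    {"delta_pos": [0,0,-0.01],"angular": [0,0,0],"grip": 35},
    {"delta_pos": [0,0,-0.025],"angular": [0,0,0],"grip": 35},
    {"delta_pos": [0,0,-0.045],"angular": [0,0,0],"grip": 35},
    {"delta_pos": [0,0,-0.06],"angular": [0,0,0],"grip": 35},
    {"delta_pos": [0,0.01,-0.065],"angular": [0,0,0],"grip": 35},
    {"delta_pos": [-0.01,0.04,-0.065],"angular": [0,0,0],"grip": 35},
    {"delta_pos": [-0.02,0.07,-0.065],"angular": [0,0,0],"grip": 35},
    {"delta_pos": [-0.03,0.1,-0.065],"angular": [0,0,0],"grip": 35},
    {"delta_pos": [-0.037,0.13,-0.065],"angular": [0,0,0],"grip": 35},
    {"delta_pos": [-0.04,0.15,-0.065],"angular": [0,0,0],"grip": 35}
  ]
}}

```text
clock: 36.43
tool_pos: [0.6276, -0.073, 0.0947]
tcp_rot: [179.9, -0.0, 90.0]
force: [0.3, -0.4, -1.7]
width: 0.0464
```

Emit:
{"fn": "step_arm", "kwargs": {
  "steps": [
    {"delta_pos": [0,0.009,0],"angular": [0,0,0],"grip": 35},
    {"delta_pos": [0,0.009,0],"angular": [0,0,0],"grip": 35},
    {"delta_pos": [0,0.009,0],"angular": [0,0,0],"grip": 35},
    {"delta_pos": [0,0.009,0.01],"angular": [0,0,0],"grip": 35},
    {"delta_pos": [0,0.009,0.025],"angular": [0,0,0],"grip": 35},
    {"delta_pos": [0,0.009,0.04],"angular": [0,0,0],"grip": 35},
    {"delta_pos": [0,0.009,0.049],"angular": [0,0,0],"grip": 35},
    {"delta_pos": [0,0.009,0.049],"angular": [0,0,0],"grip": 35},
    {"delta_pos": [0,0.009,0.049],"angular": [0,0,0],"grip": 35},
    {"delta_pos": [0,0.009,0.049],"angular": [0,0,0],"grip": 35}
  ]
}}

```text
clock: 37.27
tool_pos: [0.6342, -0.0715, 0.0456]
tcp_rot: [180.0, -0.1, 90.0]
force: [-0.3, -0.4, -1.3]
width: 0.0463
```

```bash
python3 -c "
from h import *
s=state();print(s['tool_pos'],s['tcp_rot'],s['force'],s['width'])
plan([.6343,-.0717,.038],90)
"
```

```text
[ 0.6342 -0.0715  0.0456] [179.9661  -0.0894  90.0066] [-0.2935 -0.4294 -1.2734] 0.04631998948190686
delta [-0.0002  0.0001  0.0076] rot [ 0.0006 -0.0016  0.0001] rows 0.18132622852098607
```

Emit:
{"fn": "step_arm", "kwargs": {
  "steps": [
    {"delta_pos": [-0.0002,0,0.003],"angular": [0,0,0],"grip": 35},
    {"delta_pos": [-0.0002,0,0.006],"angular": [0,0,0],"grip": 35},
    {"delta_pos": [-0.0002,0,0.008],"angular": [0,0,0],"grip": 35},
    {"delta_pos": [-0.0002,0,0.008],"angular": [0,0,0],"grip": 35},
    {"delta_pos": [-0.0002,0,0.008],"angular": [0,0,0],"grip": 35}
  ]
}}

```text
clock: 37.68
tool_pos: [0.6341, -0.0716, 0.0369]
tcp_rot: [-180.0, -0.1, 90.0]
force: [0.7, -0.6, -1.5]
width: 0.0463
```

Emit:
{"fn": "step_arm", "kwargs": {
  "steps": [
    {"delta_pos": [0,0,0.001],"angular": [0,0,0],"grip": 35},
    {"delta_pos": [0,0,0.001],"angular": [0,0,0],"grip": 35},
    {"delta_pos": [0,0,0.001],"angular": [0,0,0],"grip": 35}
  ]
}}

```text
clock: 37.93
tool_pos: [0.6342, -0.0717, 0.0367]
tcp_rot: [180.0, -0.1, 90.0]
force: [-1.8, 0.2, 5.2]
width: 0.0462
```

Contact at the expected height. Releasing the bottle.

Emit:
{"fn": "step_arm", "kwargs": {
  "steps": [
    {"delta_pos": [0,0,-0.0005],"angular": [0,0,0],"grip": 60},
    {"delta_pos": [0,0,-0.0005],"angular": [0,0,0],"grip": 78},
    {"delta_pos": [0,0,-0.0005],"angular": [0,0,0],"grip": 78},
    {"delta_pos": [0,0,-0.0005],"angular": [0,0,0],"grip": 78},
    {"delta_pos": [0,0,-0.015],"angular": [0,0,0],"grip": 78},
    {"delta_pos": [0,0,-0.04],"angular": [0,0,0],"grip": 78},
    {"delta_pos": [0,0,-0.08],"angular": [0,0,0],"grip": 80},
    {"delta_pos": [0,0,-0.1],"angular": [0,0,0],"grip": 90},
    {"delta_pos": [0,0,-0.115],"angular": [0,0,0],"grip": 100},
    {"delta_pos": [0,0,-0.115],"angular": [0,0,0],"grip": 100}
  ]
}}

```text
clock: 38.77
tool_pos: [0.6366, -0.0724, 0.156]
tcp_rot: [179.6, -0.1, 90.0]
force: [-0.6, -0.4, -0.0]
width: 0.0847
```

```bash
python3 -c "
from h import *
s=state();print(s['tool_pos'],s['tcp_rot'],s['force'],s['width'])
plan([.4742,.0746,.15],90)
snap('wrist','w22')
"
```

```text
[ 0.6366 -0.0724  0.156 ] [179.5739  -0.0875  89.9852] [-0.605  -0.4346 -0.0104] 0.08472960744911162
delta [ 0.147  -0.1625  0.005 ] rot [ 0.0074 -0.0015 -0.0003] rows 5.255406829389399
```

View pics/w22.png

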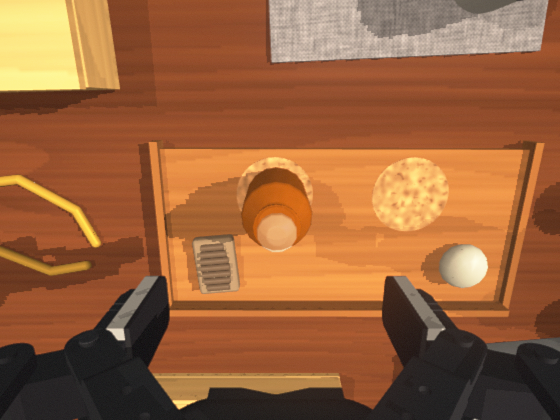

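Emit:
{"fn": "step_arm", "kwargs": {
  "steps": [
    {"delta_pos": [0.03,-0.033,0],"angular": [0.003,0,0],"grip": 100},
    {"delta_pos": [0.058,-0.064,0],"angular": [0.003,0,0],"grip": 100},
    {"delta_pos": [0.086,-0.095,0],"angular": [0.003,0,0],"grip": 100},
    {"delta_pos": [0.115,-0.125,0],"angular": [0.003,0,0],"grip": 100},
    {"delta_pos": [0.135,-0.148,0],"angular": [0.003,0,0],"grip": 100},
    {"delta_pos": [0.147,-0.16,0],"angular": [0.003,0,0],"grip": 100},
    {"delta_pos": [0.147,-0.16,0],"angular": [0.003,0,0],"grip": 100},
    {"delta_pos": [0.147,-0.16,0],"angular": [0.003,0,0],"grip": 100},
    {"delta_pos": [0.147,-0.16,0],"angular": [0.003,0,0],"grip": 100},
    {"delta_pos": [0.147,-0.16,0],"angular": [0.003,0,0],"grip": 100}
  ]
}}

```text
clock: 39.65
tool_pos: [0.4748, 0.0741, 0.151]
tcp_rot: [-179.8, -0.1, 89.9]
force: [-0.4, 0.2, 0.2]
width: 0.0857
```

```bash
python3 -c "
from h import *
s=state();print(s['tool_pos'],s['tcp_rot'],s['force'],s['width'])
plan([.4741,.0746,.0235],90)
"
```

```text
[0.4748 0.0741 0.151 ] [-179.8359   -0.0531   89.9061] [-0.447   0.2384  0.1727] 0.08565439943428443
delta [ 0.0004 -0.0004  0.1276] rot [-0.0029 -0.0009 -0.0016] rows 3.0587940192089142
```

Emit:
{"fn": "step_arm", "kwargs": {
  "steps": [
    {"delta_pos": [0.0004,-0.0004,0.02],"angular": [-0.002,0,-0.001],"grip": 100},
    {"delta_pos": [0.0004,-0.0004,0.04],"angular": [-0.002,0,-0.001],"grip": 100},
    {"delta_pos": [0.0004,-0.0004,0.06],"angular": [-0.002,0,-0.001],"grip": 100},
    {"delta_pos": [0.0004,-0.0004,0.08],"angular": [-0.002,0,-0.001],"grip": 100},
    {"delta_pos": [0.0004,-0.0004,0.1],"angular": [-0.002,0,-0.001],"grip": 100},
    {"delta_pos": [0.0004,-0.0004,0.115],"angular": [-0.002,0,-0.001],"grip": 100},
    {"delta_pos": [0.0004,-0.0004,0.125],"angular": [-0.002,0,-0.001],"grip": 100},
    {"delta_pos": [0.0004,-0.0004,0.128],"angular": [-0.002,0,-0.001],"grip": 100},
    {"delta_pos": [0.0004,-0.0004,0.128],"angular": [-0.002,0,-0.001],"grip": 100},
    {"delta_pos": [0.0004,-0.0004,0.128],"angular": [-0.002,0,-0.001],"grip": 100}
  ]
}}

```text
clock: 40.48
tool_pos: [0.4739, 0.0755, 0.0236]
tcp_rot: [-180.0, -0.1, 90.0]
force: [0.3, 0.2, 0.7]
width: 0.0854
```

```bash
python3 -c "
from h import *
s=state();print(s['tool_pos'],s['tcp_rot'],s['force'],s['width'])
plan([.4741,.0746,.0162],90)
snap('wrist','w23')
"
```

```text
[0.4739 0.0755 0.0236] [-179.978    -0.0919   90.0242] [0.2935 0.2172 0.7197] 0.08538843596136574
delta [-0.0009  0.0002  0.0074] rot [-0.0004 -0.0016  0.0004] rows 0.17889562981527452
```

View pics/w23.png

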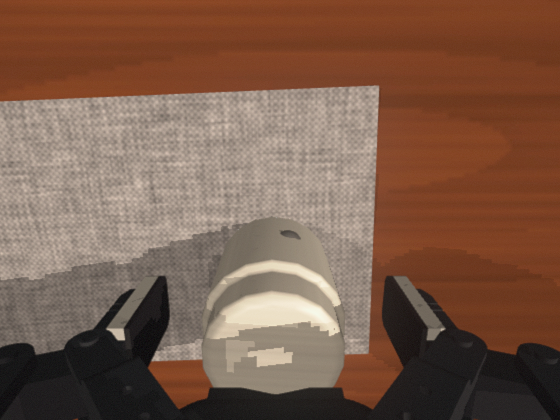

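Emit:
{"fn": "step_arm", "kwargs": {
  "steps": [
    {"delta_pos": [-0.0009,0.0002,0.004],"angular": [0,0,0],"grip": 100},
    {"delta_pos": [-0.0009,0.0002,0.0073],"angular": [0,0,0],"grip": 100},
    {"delta_pos": [-0.0009,0.0002,0.0073],"angular": [0,0,0],"grip": 100},
    {"delta_pos": [-0.0009,0.0002,0.0073],"angular": [0,0,0],"grip": 100}
  ]
}}

```text
clock: 40.87
tool_pos: [0.4734, 0.0749, 0.0159]
tcp_rot: [-179.9, -0.1, 90.1]
force: [-0.8, -0.1, 0.2]
width: 0.0854
```

```bash
python3 -c "
from h import *
s=state();print(s['tool_pos'],s['tcp_rot'],s['force'],s['width'])
a,_=snap('wrist','w24');b=cv2.imread('pics/w2.png')
cv2.imwrite('pics/cmp.png',np.hstack([cv2.resize(x[200:400,180:370],None,fx=2,fy=2,interpolation=cv2.INTER_CUBIC) for x in (b,a)]))
"
```

```text
[0.4734 0.0749 0.0159] [-179.9387   -0.0949   90.0687] [-0.7674 -0.1237  0.2426] 0.08535828058211892
```

View pics/cmp.png

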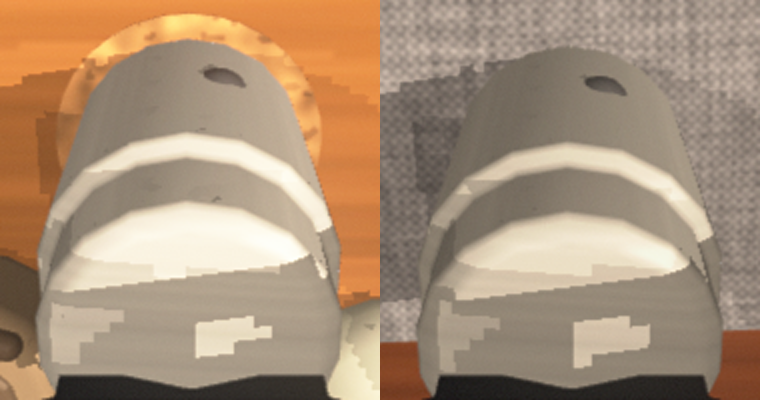

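Emit:
{"fn": "step_arm", "kwargs": {
  "steps": [
    {"delta_pos": [-0.0002,0.0006,0],"angular": [0,0,0.001],"grip": 85},
    {"delta_pos": [-0.0002,0.0006,0],"angular": [0,0,0.001],"grip": 75},
    {"delta_pos": [-0.0002,0.0006,0],"angular": [0,0,0.001],"grip": 68},
    {"delta_pos": [-0.0002,0.0006,0],"angular": [0,0,0.001],"grip": 65},
    {"delta_pos": [-0.0002,0.0006,0],"angular": [0,0,0.001],"grip": 62},
    {"delta_pos": [-0.0002,0.0006,0],"angular": [0,0,0.001],"grip": 59},
    {"delta_pos": [-0.0002,0.0006,0],"angular": [0,0,0.001],"grip": 55},
    {"delta_pos": [-0.0002,0.0006,0],"angular": [0,0,0.001],"grip": 45},
    {"delta_pos": [-0.0002,0.0006,0],"angular": [0,0,0.001],"grip": 40},
    {"delta_pos": [-0.0002,0.0006,0],"angular": [0,0,0.001],"grip": 40}
  ]
}}

```text
clock: 41.75
tool_pos: [0.4741, 0.0747, 0.0163]
tcp_rot: [-179.9, -0.1, 90.0]
force: [-1.7, -1.1, 6.5]
width: 0.0505
```

Emit:
{"fn": "step_arm", "kwargs": {
  "steps": [
    {"delta_pos": [0,0,0],"angular": [0,0,0],"grip": 40},
    {"delta_pos": [0,0,0],"angular": [0,0,0],"grip": 40}
  ]
}}

```text
clock: 41.92
tool_pos: [0.4741, 0.0747, 0.0163]
tcp_rot: [-179.9, -0.1, 90.0]
force: [-2.3, 0.0, 6.1]
width: 0.0504
```

```bash
python3 -c "
from h import *
s=state();print(s['tool_pos'],s['tcp_rot'],s['force'],s['width'])
plan([.6343,.0371,.09],90)
"
```

```text
[0.4741 0.0747 0.0163] [-179.9394   -0.1064   89.9955] [-2.3128  0.0025  6.069 ] 0.05042644208562621
delta [-0.0374  0.1602 -0.0739] rot [-0.0011 -0.0019 -0.0001] rows 4.324668364215956
```

Emit:
{"fn": "step_arm", "kwargs": {
  "steps": [
    {"delta_pos": [0,0,-0.01],"angular": [0,0,0],"grip": 40},
    {"delta_pos": [0,0,-0.025],"angular": [0,0,0],"grip": 40},
    {"delta_pos": [0,0,-0.045],"angular": [0,0,0],"grip": 40},
    {"delta_pos": [0,0,-0.06],"angular": [0,0,0],"grip": 40},
    {"delta_pos": [0,0.01,-0.065],"angular": [0,0,0],"grip": 40},
    {"delta_pos": [-0.007,0.04,-0.065],"angular": [0,0,0],"grip": 40},
    {"delta_pos": [-0.016,0.07,-0.065],"angular": [0,0,0],"grip": 40},
    {"delta_pos": [-0.025,0.1,-0.065],"angular": [0,0,0],"grip": 40},
    {"delta_pos": [-0.033,0.13,-0.065],"angular": [0,0,0],"grip": 40},
    {"delta_pos": [-0.0375,0.15,-0.065],"angular": [0,0,0],"grip": 40}
  ]
}}

```text
clock: 42.75
tool_pos: [0.6274, 0.0356, 0.0806]
tcp_rot: [179.9, -0.0, 90.0]
force: [1.4, 1.0, -0.2]
width: 0.0505
```

Emit:
{"fn": "step_arm", "kwargs": {
  "steps": [
    {"delta_pos": [0,0.0103,0],"angular": [0,0,0],"grip": 40},
    {"delta_pos": [0,0.0103,0],"angular": [0,0,0],"grip": 40},
    {"delta_pos": [0,0.0103,0],"angular": [0,0,0],"grip": 40},
    {"delta_pos": [0,0.0103,0.01],"angular": [0,0,0],"grip": 40},
    {"delta_pos": [0,0.0103,0.025],"angular": [0,0,0],"grip": 40},
    {"delta_pos": [0,0.0103,0.04],"angular": [0,0,0],"grip": 40},
    {"delta_pos": [0,0.0103,0.05],"angular": [0,0,0],"grip": 40},
    {"delta_pos": [0,0.0103,0.05],"angular": [0,0,0],"grip": 40},
    {"delta_pos": [0,0.0103,0.05],"angular": [0,0,0],"grip": 40},
    {"delta_pos": [0,0.0103,0.05],"angular": [0,0,0],"grip": 40}
  ]
}}

```text
clock: 43.58
tool_pos: [0.6346, 0.0372, 0.0312]
tcp_rot: [-180.0, -0.1, 90.0]
force: [-0.1, -0.7, -0.1]
width: 0.0509
```

```bash
python3 -c "
from h import *
s=state();print(s['tool_pos'],s['tcp_rot'],s['force'],s['width'])
plan([.6343,.0371,.0243],90)
"
```

```text
[0.6346 0.0372 0.0312] [-179.9745   -0.0936   90.0155] [-0.0917 -0.6787 -0.0529] 0.050893053161425304
delta [-0.0001 -0.0003  0.0069] rot [-0.0004 -0.0016  0.0003] rows 0.1651108728875439
```

Emit:
{"fn": "step_arm", "kwargs": {
  "steps": [
    {"delta_pos": [0,-0.0003,0.003],"angular": [0,0,0],"grip": 40},
    {"delta_pos": [0,-0.0003,0.006],"angular": [0,0,0],"grip": 40},
    {"delta_pos": [0,-0.0003,0.007],"angular": [0,0,0],"grip": 40},
    {"delta_pos": [0,-0.0003,0.007],"angular": [0,0,0],"grip": 40},
    {"delta_pos": [0,-0.0003,0.007],"angular": [0,0,0],"grip": 40}
  ]
}}

```text
clock: 44.0
tool_pos: [0.6341, 0.0372, 0.0237]
tcp_rot: [-179.9, -0.1, 90.0]
force: [-0.2, -0.2, -1.5]
width: 0.0508
```

Emit:
{"fn": "step_arm", "kwargs": {
  "steps": [
    {"delta_pos": [0,0,0.001],"angular": [0,0,0],"grip": 40},
    {"delta_pos": [0,0,0.001],"angular": [0,0,0],"grip": 40},
    {"delta_pos": [0,0,0.001],"angular": [0,0,0],"grip": 40}
  ]
}}

```text
clock: 44.25
tool_pos: [0.6343, 0.0372, 0.0234]
tcp_rot: [-180.0, -0.1, 90.0]
force: [-2.1, -0.2, 5.8]
width: 0.0502
```

Tin in contact. I'll release it, lift, and back off toward the robot so the cameras can see.

Emit:
{"fn": "step_arm", "kwargs": {
  "steps": [
    {"delta_pos": [0,0,-0.0005],"angular": [0,0,0],"grip": 60},
    {"delta_pos": [0,0,-0.0005],"angular": [0,0,0],"grip": 80},
    {"delta_pos": [0,0,-0.0005],"angular": [0,0,0],"grip": 80},
    {"delta_pos": [0,0,-0.0005],"angular": [0,0,0],"grip": 80},
    {"delta_pos": [0,0,-0.015],"angular": [0,0,0],"grip": 80},
    {"delta_pos": [0,0,-0.04],"angular": [0,0,0],"grip": 80},
    {"delta_pos": [0,0,-0.08],"angular": [0,0,0],"grip": 80},
    {"delta_pos": [0,0,-0.12],"angular": [0,0,0],"grip": 90},
    {"delta_pos": [0,0,-0.16],"angular": [0,0,0],"grip": 100},
    {"delta_pos": [0,0,-0.2],"angular": [0,0,0],"grip": 100}
  ]
}}

```text
clock: 45.08
tool_pos: [0.6339, 0.0365, 0.2258]
tcp_rot: [-180.0, -0.1, 90.0]
force: [0.9, 0.7, 0.3]
width: 0.0854
```

Emit:
{"fn": "step_arm", "kwargs": {
  "steps": [
    {"delta_pos": [0.04,-0.01,-0.02],"angular": [0,0,0],"grip": 100},
    {"delta_pos": [0.08,-0.02,-0.02],"angular": [0,0,0],"grip": 100},
    {"delta_pos": [0.12,-0.04,-0.02],"angular": [0,0,0],"grip": 100},
    {"delta_pos": [0.16,-0.05,-0.02],"angular": [0,0,0],"grip": 100},
    {"delta_pos": [0.2,-0.07,-0.02],"angular": [0,0,0],"grip": 100},
    {"delta_pos": [0.24,-0.09,-0.02],"angular": [0,0,0],"grip": 100},
    {"delta_pos": [0.28,-0.1,-0.02],"angular": [0,0,0],"grip": 100},
    {"delta_pos": [0.3,-0.11,-0.02],"angular": [0,0,0],"grip": 100},
    {"delta_pos": [0.3,-0.11,-0.02],"angular": [0,0,0],"grip": 100},
    {"delta_pos": [0.3,-0.11,-0.02],"angular": [0,0,0],"grip": 100}
  ]
}}

```text
clock: 45.92
tool_pos: [0.5227, 0.3395, 0.244]
tcp_rot: [-179.9, -0.1, 90.3]
force: [0.1, -1.4, -0.5]
width: 0.0855
```

```bash
python3 -c "
from h import *
s=state();print(s['tool_pos'],s['force'])
a,_=snap('top','t25');b=cv2.imread('pics/top0.png')
c,_=snap('scene','s25');d=cv2.imread('pics/scene0.png')
f=lambda x:cv2.resize(x[120:200,205:355],None,fx=5,fy=5,interpolation=cv2.INTER_CUBIC)
g=lambda x:cv2.resize(x[225:335,160:350],None,fx=4,fy=4,interpolation=cv2.INTER_CUBIC)
z=np.vstack([f(b)[:300],f(a)[:300]]);cv2.imwrite('pics/cmpt.png',f(a));cv2.imwrite('pics/cmps.png',g(c))
"
```

```text
[0.5227 0.3395 0.244 ] [ 0.1099 -1.4015 -0.4924]
```

View pics/cmpt.png

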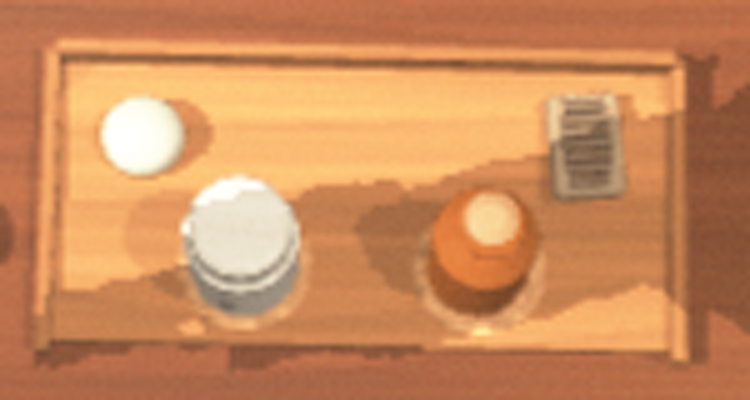

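View pics/cmps.png

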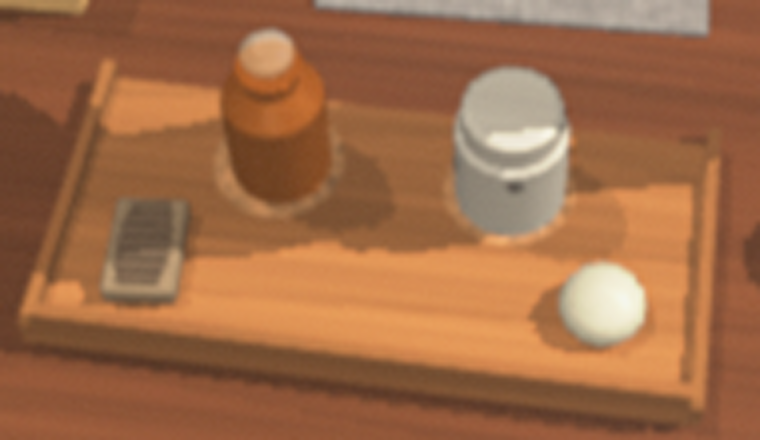

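View pics/s25.png

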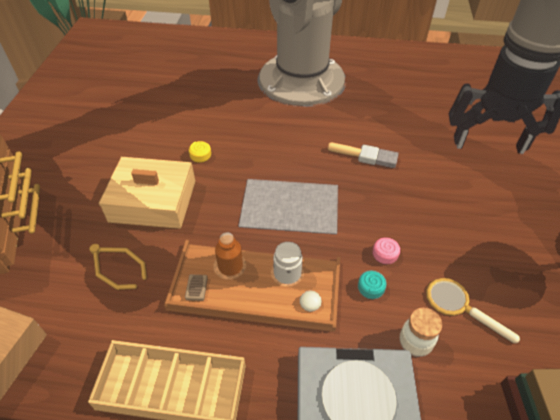

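Bottle and tin overlay their original pixels in both views to within about 0.5 mm. One last look at the lid.

```bash
python3 -c "
from h import *
a=cv2.imread('pics/s25.png')[145:235,90:210];b=cv2.imread('pics/t25.png')[195:285,340:440]
f=lambda x:cv2.resize(x,(400,int(400*x.shape[0]/x.shape[1])),interpolation=cv2.INTER_CUBIC)[:300]
cv2.imwrite('pics/lid.png',np.hstack([f(a),f(b)]))
c=np.cos(np.radians(1.2));q=np.sin(np.radians(1.2))
for n in('top','scene'):
  print(n,[proj(n,[.490+c*x-q*y,-.2707+q*x+c*y,z]).round(1).tolist() for x,y,z in((.067,.077,.058),(.067,-.077,.058),(-.067,-.077,.058),(-.067,.077,.058),(0,0,.088))])
"
```

```text
top [[356.2, 205.0], [425.7, 204.7], [429.5, 265.7], [358.5, 266.1], [396.7, 233.6]]
scene [[175.8, 209.7], [99.5, 202.9], [121.7, 156.4], [191.6, 162.1], [144.2, 171.3]]
```

View pics/lid.png

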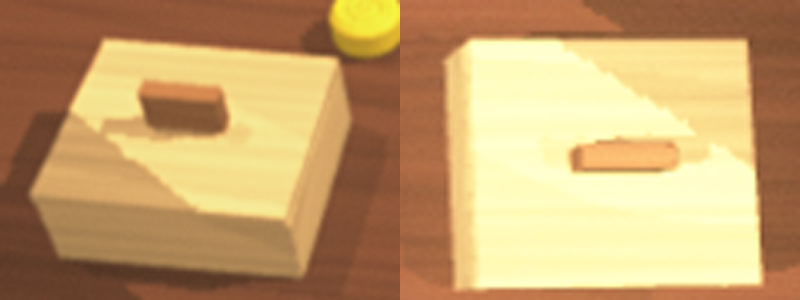

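```bash
python3 -c "
from station import *
s=state();print(s['clock'],s['force'],s['width']);print(sign_off())"
```

```text
46.0167 [ 0.01158523 -1.34038198  0.71541681] 0.08531596495721763
the job is handed in; nothing more can be done
None
```

The job is done in the order asked and handed in at 46 s, well inside the 131 s limit, with the arm clear of everything.

- **Bottle and tin aside:** I moved both to the felt mat, tin first, and each stood upright there.
- **Ammonite:** it lies flat in the deep bay, as the wrist picture showed before I closed the lid.
- **Lid:** the last contact came at 64 mm tool height, exactly where a seated lid should be. The final pictures show it flush on the box, with its edges within about 2 mm of where I calculated.
- **Bottle and tin back:** in the final top and scene pictures both stand upright where they first stood, to within about 0.5 mm. The trilobite and geode have not moved.
- **Disagreement:** the scene camera put objects about 4–5 mm further in x than the top and wrist cameras. I used the top and wrist values, and every grasp agreed with them.
- **Forces:** the contact forces I read were around 11 N at most, and no check failed.

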